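Hook down the guard of a pressure-test stand

TASK

Take the orange-handled hook pole from its blue rest, hook it into the red eye of the yellow guard that is folded up under the arms of the test stand, and swing the guard fully down with the pole so that it hangs in front of the valve. Then unhook, leave the guard down and lay the pole back in its rest as it lay before, prong up and hook pointing the same way. Only the pole may touch the guard: keep the arm and gripper off it, and do not disturb the valve or the other things.

Things in the scene. Friction and masses are not known exactly. Their poses are not given: they have to be found in the camera images.
- stand: pressure-test stand, fixed: dark base plate 230 x 150 x 12 mm (15 to 245 mm behind the origin), two aluminium uprights 207 to 237 mm behind it, 66 mm either side; a gauge panel between them, foremost at 209 mm (z 275 to 385). From each upright an arm 18 mm wide, z 375 to 397 mm, runs forward over the guard. Origin on the worktop under the guard's hinge line, midway; x from open front to back
- light_bar (a point): middle of the black light bar (34 x 150 x 16 mm) that lies across the stand's arms 58 mm in front of the hinge line, 402 mm above the worktop; the arms end 80 mm in front of the hinge line. It bars an upright gripper from the space above the pole, so the gripper must lean back. Axes are those of the stand
- guard (a joint): angle of the guard in rad: 0 folded up level, free edge to the back (+x of the stand), growing as the free edge swings down and to the front; stop at 1.55 (hanging down). Starts anywhere from 0 to 0.3. A stiff friction hinge holds it where it is left; about 1 to 2.5 N at the eye moves it
- guard_middle (a point): middle of the guard, a yellow frame with a clear window, 118 mm wide and 6 mm thick, reaching from the hinge line to 80 mm from it; this point is 43 mm from the hinge line. Axes as eye_bar
- guard_hinge (a point): middle of the guard's hinge line, 335 mm above the stand's origin; the hinge line runs along the stand's y. Axes are those of the stand
- eye_bar (a point): middle of the cross bar of the red eye, 120 mm from the hinge line. The eye is a loop of 6 mm round bar in the plane of the guard, on the middle of its free edge; the cross bar is parallel to the hinge line; the opening is 42 mm along the bar and 37 mm from guard edge to bar. x points from hinge to eye, y along the hinge line
- rest: blue rest for the pole, fixed: foot 130 x 60 x 8 mm and two U saddles 10 mm thick, 47 mm before and behind the middle, 44 mm wide, slot 23 mm wide with flared lips up to 61 mm; slot floors 40 mm above the worktop. 84 mm are free for the fingers between the saddles. Origin on the worktop under its middle; x along the slots, the way the hook points when the pole lies in it
- pole_grip (a point): middle of the orange handle (112 x 16 x 18 mm, flat sides) of the loose hook pole, 120 g, balanced near here; in the rest it lies 49 mm above the worktop over the rest's origin. x along the pole to the hook, z to the prong's side (up in the rest). A 7 mm steel rod runs on to 200 mm from this point; there the prong bends back
- prong_tip (a point): tip of the straight prong, 34 mm long and 7 mm thick, that bends back 50 degrees from the end of the pole's rod: 178 mm along the pole from the handle's middle, 26 mm to the prong's side. The hook so opens towards the handle. It holds the bar best with the pole sloping up to the hook by 30 to 50 degrees; held level, the bar may slide off as it is pulled down
- hook_slot (a point): point inside the hook where the eye's bar lies when it is hooked: 185 mm along the pole from the middle of the handle and 8 mm to the prong's side. Axes are those of the pole
- test_valve: loose cast steel valve body with an orange ring, 72 x 97 x 106 mm, standing on the stand's base plate about 120 mm behind the hinge line; origin at its underside
- grease_tub: low grease tub with yellow lid 66 x 66 x 42 mm; loose bystander, origin at its underside
- nut_dish: small steel dish with nuts 69 x 69 x 20 mm; loose bystander, origin at its underside
- spare_ring: orange spare ring 70 x 71 x 12 mm lying flat; loose bystander, origin at its underside
- paint_marker: paint marker 13 x 128 x 13 mm lying flat; loose bystander, origin at its underside
- hex_key: black hex key 35 x 113 x 7 mm lying flat; loose bystander, origin at its underside
- pole: the hook pole as a whole; origin and axes are those of pole_grip

How it is judged:
On the way, in this order (a step that is already met when the one before it is completed fails the run):
1. the pole is lifted out of its rest (height (world z) of pole_grip above 0.09 m), for 0.2 s.
2. the hook is round the eye's bar (distance between hook_slot and eye_bar below 0.016 m and value of joint guard below 1 rad), for 0.1 s.
3. the guard is swung fully down, the hook still in the eye (value of joint guard above 1.4 rad and distance between hook_slot and eye_bar below 0.025 m), for 0.1 s.
At the end, for the whole second after the job is handed in: The guard hangs fully down (at least 1.37 of 1.55 rad), and the pole lies still and released in both saddles of its rest: middle of the handle within 20 mm of the rest's middle and 44 to 54 mm above the worktop, prong up within 0.15 rad, hook pointing as at the start (along the rest's +x) (value of joint guard above 1.37 rad and horizontal distance between pole_grip and rest below 0.02 m and height (world z) of pole_grip between 0.044 and 0.054 m and x of hook_slot in the frame of rest above 0.1 m and angle between pole_grip's own z axis and vertical below 0.15 rad and linear speed of pole below 0.02 m/s and contact force between the fingers and pole below 0.1 N); the robot touches nothing.
It fails at once if the arm or gripper touches the guard (contact force between any of the arm, the fingers and guard above 1 N).
It fails at once if the valve under test is disturbed (distance of test_valve from where it was at the start of the episode above 0.015 m or angle between test_valve's own z axis and vertical above 0.2 rad).
It fails at once if another loose thing is disturbed (distance of any of grease_tub, nut_dish, spare_ring, paint_marker, hex_key from where it was at the start of the episode above 0.03 m).
It also fails if it takes over 64 s, if anything falls off the work surface, if the arm or the gripper's body presses on something with over 40 N, if the wrist force passes 120 N, or if a joint passes its speed limit or range.

ROBOT

A 6-joint arm with a two-finger parallel gripper is mounted at the origin on a cart in front of the work surface, level with it; the furniture and walls round the work are solid. World frame = base frame: x ahead of the robot, y to its left, z up, the work surface at z = 0. Lengths are in m, angles in rad, forces in N, time in s.
With the tool pointing down it reaches from about 0.375 to 0.9 m from the base axis. Payload 3.1 kg.
Tool frame: the origin (TCP) lies at the very end of the fingers, on their centre line; the grasp point (between the pads) lies 19 mm behind it; z points along the fingers, y is the line along which they close (so a half turn about z gives the same grasp; the last joint's range is limited). The gripper opens to 87 mm and grips with 3 to 60 N. Pads are 19 mm wide; open, the fingers measure 117 mm over their backs; the gripper's body (75 mm by 190 mm) begins 51 mm behind the grasp point.
Start: joints at [-1.321, 0.527, 1.433, -0, 1.181, -0.178], TCP at [0.26, -0.568, 0.187] pointing down, gripper open.
Joint ranges: [-3.08, 3.08], [-0.75, 2.2], [0.22, 2.44], [-1.43, 4.57], [0, 2.65], [-2.85, 2.85]. Speed limits (rad/s): [2.79, 2.79, 3.14, 3.14, 3.14, 3.14].

INTERFACE

Orientations are given as [roll, pitch, yaw] about the fixed x, y, z axes, in that order (R = Rz(yaw) Ry(pitch) Rx(roll)).
In Python, from bench import r, viewer, finder gives the robot as it stands. The module is installed in compiled form; this text tells all that it offers.
- The arm moves only by the tool servo_tool, never from a script. Its argument "deltas" is a list of rows, each a list of 4 numbers: the shift along the tool's x, y, z in m, then the turn about the tool's z in rad. A call has 1 to 12 rows; each row is the pose to reach, as a shift and turn from the pose commanded when the call began, along the tool's axes at that moment; what a row does not reach only later rows make up. A row lasts 1/8 s, in which the tool goes at most 62.5 mm and 10.7 degrees, less where a joint would pass 70% of its speed; a pose out of reach is approached as far as the arm can. A call with a gripper value outside its range is refused whole. "hand" is the finger opening in m, from 0 to 0.087, set as the call begins (left out, the last holds). The fingers move at their own pace and stop on an object; "grip_force" is the grip in N (left out, the last holds). Time passes only in rows, so rows that repeat a pose let the fingers close. It gives the time, the measured TCP pose, the force, the opening and the grip force at its end, in the units of the state.
- r.get_state(): the state, without advancing time (a new reading comes with each control period).
- viewer.snapshot(name): name is "scene" or "top"; returns (picture, depth): 480x640x3 uint8, red, green, blue; 480x640 float32, m along the optical axis (not along the pixel's ray), 0 where there is no reading.
- viewer.camera_params(name): a dict with "camera_matrix" (3x3 intrinsics, pixels), "extrinsics" (4x4, takes a point from world to camera coordinates). Camera axes: x right, y down, z forward; pixel columns grow to the right and rows downward; lengths in m; the calibration is good to about 2 mm. A picture is of the moment at which its call begins. camera_params takes no time and is no camera call.
- r.finish_job(): hands the job in; it is judged then, once.
Trained networks look in the newest picture that a camera, given by its name, has taken for a name from the list of things; names that differ only in an ending like _2 or _b are one class to them, and where a whole thing is asked for, a point or a joint stands for the part that bears it (a point fixed in the world has none). Each returns a list of dicts, best first, with "score" (0 to 1); they miss things now and then, are a little off and sometimes report something else, mostly with a low value. They report only what shows in the picture. A call takes as long as a camera call.
- finder.spot_in(camera, label): "box" ([left, top, width, height] in pixels, round what is visible of it).
The state is a dict: "time_s": time; "joint_pos": joint angles; "joint_velocities": joint speeds; "joint_efforts": joint torques, N m; "tool_pos": TCP position; "tcp_rot": TCP orientation; "force": force on the tool from outside, world axes, zero at the start; "moment": the same for the moment, N m; "width": opening from 0.0 (shut) to 1.0 (fully open); "grip_force": force on a finger pad.
Only numpy, scipy, OpenCV 4.12 (cv2) and the standard library are available. Lean on these libraries where they do the work, as an engineer would, in place of code of your own. Each camera call takes 0.05 s, during which the arm holds its last target. There are 200 camera calls.

## Working session

There is one attempt and no reset: what is moved stays moved. The work goes in short steps, Python scripts to look and compute and a tool call to move; the robot and the scene stay as the last step left them, time stands still between calls to the robot, and variables do not carry over. Pictures are saved under pics/ and viewed, at most 10 in all, crops included, and the job is handed in when it is done.

Besides the shell and the picture viewer there is one more tool, called by a JSON object that holds its "op" and its "data", one argument or row to a line. servo_tool: Moves the arm, as the interface text tells. Its arguments: {"type":"object","properties":{"deltas":{"type":"array","items":{"type":"array","items":{"type":"number"}}},"hand":{"type":"number"},"grip_force":{"type":"number"}},"required":["deltas"]}

```bash
mkdir -p pics; cat > h.py <<'E'
import numpy as np, cv2
from bench import r, viewer, finder
from scipy.spatial.transform import Rotation as R
def shot(n):
    im,d=viewer.snapshot(n); return im,d
def cloud(n,d):
    p=viewer.camera_params(n);K=np.array(p["camera_matrix"]);E=np.array(p["extrinsics"])
    v,u=np.mgrid[0:480,0:640]
    c=np.stack([(u-K[0,2])/K[0,0]*d,(v-K[1,2])/K[1,1]*d,d],-1)
    return (c-E[:3,3])@E[:3,:3]
def rot(): return R.from_euler('xyz',r.get_state()["tcp_rot"]).as_matrix()
E
python3 - <<'E'
from h import *
for n in("scene","top"):
    im,d=shot(n);cv2.imwrite(f"pics/{n}0.png",im[...,::-1]);np.save(f"{n}0.npy",d);np.save(f"{n}0im.npy",im)
    P=cloud(n,d)
    p=viewer.camera_params(n);E=np.array(p["extrinsics"]);print(n,-E[:3,:3].T@E[:3,3],E[2,:3])
    for l in["stand","guard","eye_bar","rest","pole","test_valve","grease_tub","nut_dish","spare_ring","paint_marker","hex_key","light_bar"]:
        try:o=finder.spot_in(n,l)
        except Exception as e: print(l,e);continue
        for q in o[:1]:
            x,y,w,h=map(int,q["box"]);m=P[y:y+h,x:x+w][d[y:y+h,x:x+w]>0]
            print(l,round(q["score"],2),[x,y,w,h],np.median(m,0).round(3) if len(m) else '')
print(r.get_state())
E
```

```text
scene [-0.20854993 -0.63803499  0.72743726] [ 0.76453233  0.41515368 -0.49308999]
stand 0.84 [224, 129, 134, 177] [ 0.725 -0.051  0.042]
guard 0.68 [255, 164, 55, 18] [ 0.62  -0.128  0.337]
eye_bar 0.75 [319, 306, 55, 84] [ 0.502 -0.339  0.001]
rest 0.76 [304, 345, 59, 63] [ 0.437 -0.346  0.003]
pole 0.73 [317, 306, 55, 80] [ 0.516 -0.329  0.001]
test_valve 0.61 [294, 234, 33, 51] [ 0.727 -0.121  0.049]
grease_tub 0.86 [209, 286, 33, 29] [ 0.52  -0.006  0.024]
nut_dish 0.87 [189, 310, 29, 20] [0.455 0.01  0.008]
spare_ring 0.72 [187, 342, 30, 21] [ 0.371 -0.053  0.001]
paint_marker 0.69 [212, 357, 49, 35] [ 0.356 -0.159  0.   ]
hex_key 0.68 [222, 130, 139, 172] [ 0.729 -0.051  0.044]
light_bar 0.72 [221, 129, 141, 175] [ 0.727 -0.051  0.043]
top [ 0.45548669 -0.2204558   1.35957679] [ 0.09731516  0.02340299 -0.99497842]
stand 0.74 [229, 79, 103, 170] [ 0.752 -0.09   0.162]
guard 0.67 [250, 150, 59, 61] [ 0.682 -0.094  0.334]
eye_bar 0.94 [251, 148, 59, 69] [ 0.677 -0.094  0.333]
rest 0.98 [376, 275, 25, 53] [ 0.428 -0.341  0.009]
pole 0.67 [381, 223, 12, 99] [ 0.503 -0.34   0.008]
te
[... 329 characters left out ...]
0.088  0.125]
{'time_s': 1.3, 'joint_pos': array([-1.32050572e+00,  5.27490601e-01,  1.43268813e+00,  9.50485477e-06,
        1.18138899e+00, -1.78509013e-01]), 'joint_velocities': array([-0.00128752, -0.00174718,  0.00123829, -0.00021969, -0.00036534,
        0.00141784]), 'joint_efforts': array([ 2.07402350e-04, -4.40021360e+01, -1.76982969e+01,  6.33389200e-02,
        5.04671701e-02, -2.57502512e-05]), 'tool_pos': array([ 0.2598838 , -0.56839396,  0.18745797]), 'tcp_rot': array([ 3.14156656e+00, -4.22695285e-06,  4.28796016e-01]), 'force': array([0.43101708, 0.73280013, 0.28231832]), 'moment': array([ 0.0741494 , -0.05565407,  0.04025886]), 'grip_force': 0.0, 'width': 1.0038199149833757}
```

```bash
python3 - <<'E'
import cv2,numpy as np
a=cv2.imread("pics/scene0.png");b=cv2.imread("pics/top0.png")
a=cv2.resize(a[110:420,160:460],(400*1,413));a2=cv2.resize(b[60:370,200:500],(400,413))
cv2.imwrite("pics/c0.png",np.hstack([a,a2]))
E
```

```text
(no output)
```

View pics/c0.png

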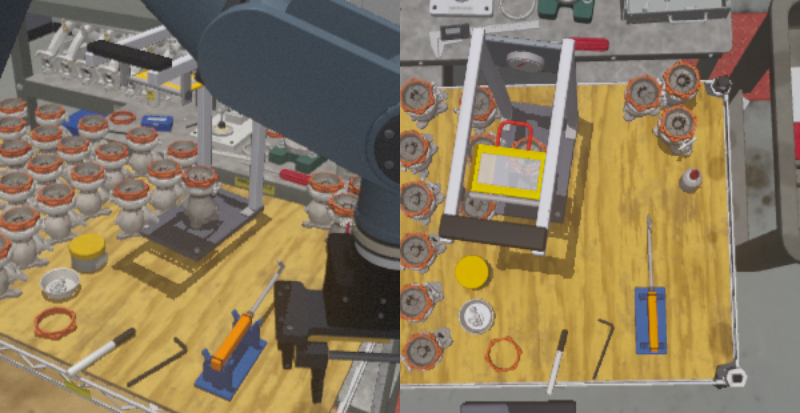

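The images show the stand ahead, its guard folded up (right half: yellow frame near 510,170, red eye near 515,130, light bar near 495,232). The pole lies in its rest (653,320), with the hook pointing away from the robot. Next I'll measure these precisely.

```bash
python3 - <<'E'
from h import *
im=np.load("top0im.npy");d=np.load("top0.npy");P=cloud("top",d)
hsv=cv2.cvtColor(im,cv2.COLOR_RGB2HSV);H,S,V=[hsv[...,i].astype(int) for i in range(3)]
ok=d>0
def rect(m,n):
    q=P[m];
    if len(q)<5: print(n,len(q));return
    c,wh,a=cv2.minAreaRect(q[:,:2].astype(np.float32)); print(n,len(q),'c',np.round(c,4),'wh',np.round(wh,3),'a',round(a,1),'z',np.percentile(q[:,2],[5,50,95]).round(3),'mean',q.mean(0).round(4))
v,u=np.mgrid[0:480,0:640]
X,Y,Z=P[...,0],P[...,1],P[...,2]
b=lambda x0,x1,y0,y1,z0,z1: ok&(X>x0)&(X<x1)&(Y>y0)&(Y<y1)&(Z>z0)&(Z<z1)
rb=b(.3,.75,-.45,-.25,-.01,.1)
rect(rb&(H>100)&(H<125)&(S>120)&(Z<.02),'restfoot')
rect(rb&(H>5)&(H<20)&(S>200)&(V>180)&(Z>.045),'handle')
rect(rb&(S<60)&(Z>.03),'rod')
sb=b(.5,.9,-.25,.1,.25,.45)
rect(sb&(H<8)&(S>150)|sb&(H>172)&(S>150),'eye')
rect(sb&(H>20)&(H<35)&(S>150),'guard')
rect(sb&(V<70)&(Z>.395)&(X<.65),'lightbar')
rect(sb&(V>130)&(S<50)&(Z>.385),'arms')
e=sb&((H<8)|(H>172))&(S>150); print(P[e][np.argsort(X[e])][::8].round(3))
g=sb&(H>20)&(H<35)&(S>150); print(P[g][np.argsort(X[g])][::20].round(3))
for x0 in np.arange(.75,1.5,.1):
    print(round(x0,2),[ (round(float(np.max(Z[m])),2) if (m:=ok&(X>x0)&(X<x0+.1)&(Y>y0)&(Y<y0+.1)).any() else None) for y0 in np.arange(-.8,.1,.1)])
E
```

```text
restfoot 547 c [ 0.4284 -0.3446] wh [0.056 0.124] a 89.9 z [0.003 0.007 0.012] mean [ 0.4278 -0.3409  0.0075]
handle 50 c [ 0.4291 -0.3437] wh [0.109 0.015] a 0.6 z [0.054 0.058 0.061] mean [ 0.4327 -0.3431  0.0578]
rod 305 c [ 0.5695 -0.3645] wh [0.081 0.368] a 74.5 z [0.043 0.056 0.077] mean [ 0.617  -0.3802  0.0592]
eye 146 c [ 0.7209 -0.1159] wh [0.053 0.043] a 81.2 z [0.329 0.332 0.335] mean [ 0.7253 -0.1167  0.3322]
guard 901 c [ 0.6607 -0.1057] wh [0.117 0.081] a 79.8 z [0.332 0.336 0.339] mean [ 0.6636 -0.0991  0.3355]
lightbar 86 c [ 0.5613 -0.0936] wh [0.144 0.031] a 81.9 z [0.403 0.407 0.411] mean [ 0.5504 -0.0923  0.4073]
arms 2681 c [ 0.6982 -0.1121] wh [0.15  0.316] a 81.2 z [0.393 0.396 0.399] mean [ 0.7157 -0.1156  0.396 ]
[[ 0.696 -0.135  0.333]
 [ 0.702 -0.137  0.334]
 [ 0.707 -0.137  0.333]
 [ 0.71  -0.141  0.33 ]
 [ 0.712 -0.088  0.332]
 [ 0.715 -0.092  0.328]
 [ 0.718 -0.137  0.331]
 [ 0.722 -0.139  0.337]
 [ 0.724 -0.094  0.333]
 [ 0.728 -0.139  0.332]
 [ 0.731 -0.141  0.335]
 [ 0.734 -0.133  0.333]
 [ 0.736 -0.129  0.332]
 [ 0.737 -0.096  0.332]
 [ 0.738 -0.123
[... 992 characters left out ...]
]
 [ 0.694 -0.133  0.335]
 [ 0.695 -0.087  0.336]
 [ 0.696 -0.074  0.332]
 [ 0.697 -0.111  0.334]
 [ 0.698 -0.066  0.333]
 [ 0.7   -0.096  0.332]
 [ 0.701 -0.086  0.335]
 [ 0.703 -0.07   0.337]
 [ 0.707 -0.065  0.329]]
0.75 [-0.02, -0.1, 0.0, 0.11, 0.11, 0.4, 0.4, 0.4, 0.11]
0.85 [-0.01, -0.1, 0.03, 0.11, 0.11, 0.09, 0.39, 0.4, 0.11]
0.95 [-0.01, -0.1, 0.17, 0.17, 0.17, 0.04, 0.03, 0.01, 0.02]
1.05 [-0.02, -0.1, 0.17, 0.19, 0.19, 0.29, 0.29, 0.03, 0.09]
1.15 [-0.1, -0.1, -0.6, 0.17, 0.17, 0.17, 0.03, 0.05, 0.09]
1.25 [-0.88, -0.88, -0.88, None, None, -0.0, 0.0, 0.0, -0.0]
1.35 [-0.88, None, None, None, None, None, None, None, None]
1.45 [-0.88, None, None, None, None, None, None, None, None]
```

{"op": "servo_tool", "data": {
  "deltas": [
    [0.06, 0, -0.02, 0.1],
    [0.12, 0, -0.08, 0.2],
    [0.18, 0, -0.14, 0.3],
    [0.24, 0, -0.2, 0.43],
    [0.3, 0, -0.26, 0.43],
    [0.35, -0.01, -0.26, 0.43],
    [0.38, -0.01, -0.26, 0.43],
    [0.38, -0.01, -0.26, 0.43]
  ]
}}

```text
time_s: 2.3
tool_pos: [0.604, -0.3993, 0.449]
tcp_rot: [3.14, -0.002, 0.002]
force: [0.2, -0.6, 0.1]
width: 0.999
grip_force: 0.0
```

{"op": "servo_tool", "data": {
  "deltas": [
    [0.06, 0, 0, 0],
    [0.12, 0, 0, 0],
    [0.18, 0, 0, 0],
    [0.24, 0, 0, 0],
    [0.3, 0, 0, 0],
    [0.36, 0, 0, 0],
    [0.42, 0, 0, 0],
    [0.42, 0, 0, 0]
  ]
}}

```text
time_s: 3.3
tool_pos: [0.8174, -0.3418, 0.3669]
tcp_rot: [3.124, -0.042, -0.001]
force: [0.1, 0.4, -0.5]
width: 0.999
grip_force: 0.0
```

{"op": "servo_tool", "data": {
  "deltas": [
    [0, 0, 0, 0],
    [0, 0, 0, 0]
  ]
}}

```text
time_s: 3.55
tool_pos: [0.8169, -0.3428, 0.3679]
tcp_rot: [3.123, -0.043, -0.001]
force: [-0.3, -0.7, 0.2]
width: 1.002
grip_force: 0.0
```

```bash
python3 - <<'E'
from h import *
s=r.get_state();print(s["joint_pos"].round(3),s["tcp_rot"])
E
```

```text
[-0.525  0.9    0.218  0.006  1.977  1.05 ] [ 3.12314764e+00 -4.29774832e-02 -1.44479370e-03]
```

{"op": "servo_tool", "data": {
  "deltas": [
    [0.06, 0, -0.06, 0],
    [0.12, 0, -0.12, 0],
    [0.2, 0, -0.2, 0],
    [0.3, 0, -0.3, 0],
    [0.5, 0, -0.5, 0],
    [0.5, 0, -0.5, 0],
    [0.5, 0, -0.5, 0],
    [0.5, 0, -0.5, 0]
  ]
}}

```text
time_s: 4.55
tool_pos: [0.808, -0.251, 0.4645]
tcp_rot: [3.111, -0.085, 0.0]
force: [0.3, 0.2, 0.3]
width: 0.998
grip_force: 0.0
```

```bash
python3 - <<'E'
from h import *
s=r.get_state();print(s["joint_pos"].round(3),s["tcp_rot"],s["tool_pos"])
E
```

```text
[-0.436  0.786  0.219  0.009  2.047  1.14 ] [ 3.11053311e+00 -8.50414997e-02  1.81310831e-04] [ 0.80797446 -0.25098339  0.46445112]
```

{"op": "servo_tool", "data": {
  "deltas": [
    [0.06, 0, -0.03, 0]
  ]
}}

```text
time_s: 4.68
tool_pos: [0.8226, -0.2398, 0.4694]
tcp_rot: [3.099, -0.122, 0.0]
force: [-0.9, 0.5, 0.3]
width: 1.003
grip_force: 0.0
```

{"op": "servo_tool", "data": {
  "deltas": [
    [0.6, 0, 0.0, 0]
  ]
}}

```text
time_s: 4.8
tool_pos: [0.8494, -0.229, 0.4555]
tcp_rot: [3.089, -0.159, 0.003]
force: [0.1, -0.3, 0.0]
width: 0.998
grip_force: 0.0
```

{"op": "servo_tool", "data": {
  "deltas": [
    [0.6, 0, 0, 0],
    [0.6, 0, 0, 0]
  ]
}}

```text
time_s: 5.05
tool_pos: [0.8898, -0.2093, 0.4209]
tcp_rot: [3.081, -0.195, 0.006]
force: [-0.3, 0.2, 0.5]
width: 0.998
grip_force: 0.0
```

{"op": "servo_tool", "data": {
  "deltas": [
    [0.06, 0.0, 0.0, 0]
  ]
}}

```text
time_s: 5.18
tool_pos: [0.9109, -0.2012, 0.4095]
tcp_rot: [3.073, -0.228, 0.008]
force: [1.1, 0.7, -0.9]
width: 1.003
grip_force: 0.0
```

```bash
cat >> h.py <<'E'
def to(g,off=0.019):
    "tool-axis shift bringing the point off mm behind the TCP to world g"
    s=r.get_state();M=rot();p=np.array(s["tool_pos"])-off*M[:,2]
    return (M.T@(np.array(g)-p)).round(4)
def info():
    s=r.get_state();M=rot();print('t',round(s["time_s"],2),'j',s["joint_pos"].round(2),'\nx',M[:,0].round(3),'y',M[:,1].round(3),'z',M[:,2].round(3),'grasp',(np.array(s["tool_pos"])-.019*M[:,2]).round(4),'w',round(s["width"]*87,1),'F',s["force"].round(1))
E
python3 - <<'E'
from h import *
info();print(to([.419,-.344,.25]),to([.419,-.344,.051]))
E
```

```text
t 5.17 j [-0.34  0.86  0.22  0.01  1.82  1.23] 
x [0.974 0.008 0.226] y [-0.008 -0.998  0.066] z [ 0.226 -0.066 -0.972] grasp [ 0.9066 -0.1999  0.428 ] w 87.3 F [ 1.1  0.7 -0.9]
[-0.5163  0.1357  0.0724] [-0.5612  0.1225  0.2658]
```

{"op": "servo_tool", "data": {
  "deltas": [
    [0, 0.03, -0.05, 0],
    [-0.05, 0.07, -0.06, 0],
    [-0.11, 0.1, -0.06, 0],
    [-0.17, 0.13, -0.05, 0],
    [-0.23, 0.136, -0.03, 0],
    [-0.29, 0.136, 0, 0],
    [-0.35, 0.136, 0.03, 0],
    [-0.41, 0.136, 0.05, 0],
    [-0.47, 0.136, 0.07, 0],
    [-0.516, 0.136, 0.072, 0],
    [-0.516, 0.136, 0.072, 0]
  ]
}}

```text
time_s: 6.55
tool_pos: [0.4184, -0.3438, 0.2311]
tcp_rot: [3.079, -0.224, 0.003]
force: [0.1, 0.5, 0.4]
width: 1.002
grip_force: 0.0
```

```bash
python3 - <<'E'
from h import *
info();print(to([.419,-.344,.051]))
im,d=shot("top");P=cloud("top",d)
hsv=cv2.cvtColor(im,cv2.COLOR_RGB2HSV);H,S,V=[hsv[...,i].astype(int) for i in range(3)]
m=(H>5)&(H<20)&(S>200)&(V>150)&(P[...,2]>.045)&(P[...,2]<.07)&(abs(P[...,1]+.344)<.04)&(P[...,0]>.3)&(P[...,0]<.5)
q=P[m];print(len(q), cv2.minAreaRect(q[:,:2].astype(np.float32)))
E
```

```text
t 6.55 j [-0.99  0.27  1.76  0.19  0.94  0.48] 
x [0.975 0.003 0.222] y [-0.011 -0.998  0.061] z [ 0.222 -0.062 -0.973] grasp [ 0.4142 -0.3426  0.2496] w 87.2 F [0.1 0.5 0.4]
[-0.0394 -0.0107  0.1944]
44 ((0.4427585303783417, -0.3434959352016449), (0.08211831748485565, 0.01434311829507351), 1.1243348121643066)
```

{"op": "servo_tool", "data": {
  "deltas": [
    [-0.01, -0.004, 0.05, 0],
    [-0.02, -0.007, 0.1, 0],
    [-0.03, -0.01, 0.15, 0],
    [-0.038, -0.011, 0.18, 0],
    [-0.039, -0.011, 0.194, 0],
    [-0.039, -0.011, 0.194, 0]
  ]
}}

```text
time_s: 7.35
tool_pos: [0.4303, -0.3496, 0.0356]
tcp_rot: [3.072, -0.23, 0.009]
force: [0.0, 0.9, -0.2]
width: 1.004
grip_force: 0.0
```

{"op": "servo_tool", "data": {
  "deltas": [
    [0, 0, 0, 0],
    [0, 0, 0, 0],
    [0, 0, 0, 0],
    [0, 0, 0, 0],
    [0, 0, 0, 0],
    [0, 0, 0, 0]
  ],
  "hand": 0.0,
  "grip_force": 60
}}

```text
time_s: 8.1
tool_pos: [0.4288, -0.3489, 0.0358]
tcp_rot: [3.073, -0.229, 0.008]
force: [-0.8, 0.1, 0.4]
width: 0.403
grip_force: 0.0
```

```bash
python3 - <<'E'
from h import *
info()
E
```

```text
t 8.1 j [-0.98  0.62  1.93  0.36  0.44  0.27] 
x [0.974 0.007 0.227] y [-0.008 -0.998  0.067] z [ 0.227 -0.067 -0.972] grasp [ 0.4244 -0.3476  0.0542] w 35.1 F [-0.8  0.1  0.4]
```

{"op": "servo_tool", "data": {
  "deltas": [
    [0, -0.004, 0.003, 0],
    [0, -0.004, 0.003, 0],
    [0, -0.004, 0.003, 0],
    [0, -0.004, 0.003, 0],
    [0, -0.004, 0.003, 0]
  ]
}}

```text
time_s: 8.72
tool_pos: [0.4296, -0.3452, 0.0326]
tcp_rot: [3.073, -0.229, 0.008]
force: [0.2, -0.0, 0.7]
width: 0.003
grip_force: 0.0
```

```bash
python3 - <<'E'
from h import *
info()
E
```

```text
t 8.72 j [-0.98  0.62  1.93  0.37  0.43  0.27] 
x [0.974 0.008 0.227] y [-0.008 -0.998  0.067] z [ 0.227 -0.067 -0.972] grasp [ 0.4253 -0.3439  0.0511] w 0.2 F [ 0.2 -0.   0.7]
```

```bash
python3 - <<'E'
from h import *
im,d=shot("scene");im2,d2=shot("top")
a=cv2.resize(im[280:430,260:410],(400,400));b=cv2.resize(im2[200:350,310:460],(400,400))
cv2.imwrite("pics/c1.png",np.hstack([a,b])[...,::-1])
E
```

```text
(no output)
```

View pics/c1.png

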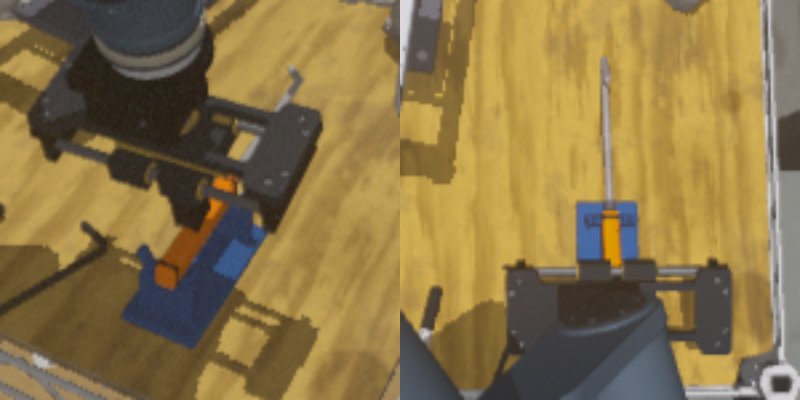

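{"op": "servo_tool", "data": {
  "deltas": [
    [0, 0, 0, 0],
    [0, 0, 0, 0],
    [0, 0, 0, 0],
    [0, 0, 0, 0]
  ],
  "hand": 0.0,
  "grip_force": 60
}}

```text
time_s: 9.32
tool_pos: [0.4295, -0.3451, 0.0326]
tcp_rot: [3.073, -0.229, 0.008]
force: [-0.5, 0.2, -0.1]
width: 0.001
grip_force: 0.0
```

```bash
python3 - <<'E'
from h import *
info();print(r.get_state()["grip_force"],r.get_state()["width"])
im,d=shot("scene")
a=cv2.resize(im[320:390,290:390],(800,560),interpolation=cv2.INTER_CUBIC)
cv2.imwrite("pics/c2.png",a[...,::-1])
E
```

```text
t 9.32 j [-0.98  0.62  1.93  0.37  0.43  0.27] 
x [0.974 0.007 0.227] y [-0.008 -0.998  0.067] z [ 0.227 -0.067 -0.972] grasp [ 0.4252 -0.3438  0.051 ] w 0.1 F [-0.5  0.2 -0.1]
0.0 0.0006421785074917053
```

View pics/c2.png

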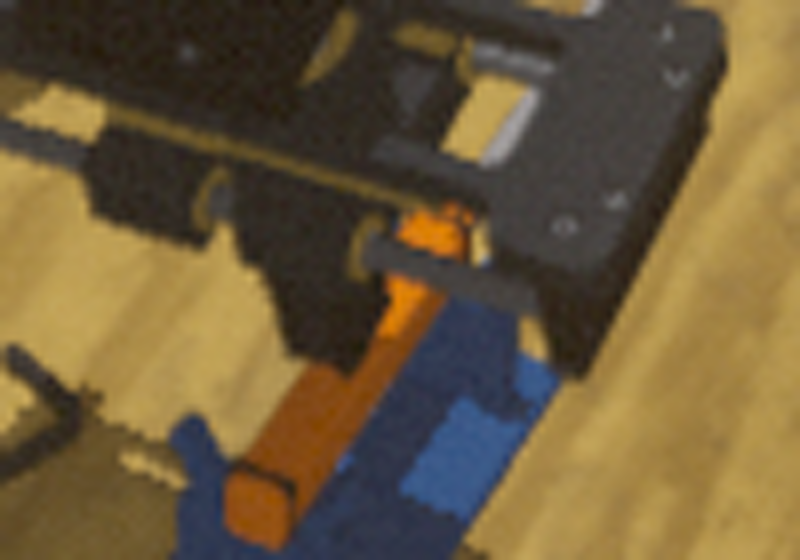

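```bash
python3 - <<'E'
from h import *
for n in("scene","top"):
    im,d=shot(n);P=cloud(n,d)
    hsv=cv2.cvtColor(im,cv2.COLOR_RGB2HSV);H,S,V=[hsv[...,i].astype(int) for i in range(3)]
    m=(H>5)&(H<18)&(S>190)&(V>90)&(P[...,2]>.03)&(P[...,2]<.12)&(abs(P[...,1]+.344)<.08)&(P[...,0]>.3)&(P[...,0]<.55)
    q=P[m];q=q[np.argsort(q[:,0])];print(n,len(q));print(q[::max(1,len(q)//14)].round(3))
    m=(S<70)&(P[...,2]>.03)&(P[...,2]<.12)&(abs(P[...,1]+.344)<.04)&(P[...,0]>.5)&(P[...,0]<.7)
    q=P[m];q=q[np.argsort(q[:,0])];print('rod');print(q[::max(1,len(q)//10)].round(3))
    cv2.imwrite(f"pics/{n}1.png",im[...,::-1])
E
```

```text
scene 296
[[ 0.371 -0.342  0.052]
 [ 0.373 -0.339  0.056]
 [ 0.375 -0.338  0.058]
 [ 0.383 -0.348  0.059]
 [ 0.389 -0.349  0.057]
 [ 0.394 -0.349  0.055]
 [ 0.399 -0.351  0.048]
 [ 0.405 -0.35   0.05 ]
 [ 0.41  -0.347  0.058]
 [ 0.417 -0.344  0.056]
 [ 0.427 -0.35   0.05 ]
 [ 0.44  -0.35   0.052]
 [ 0.45  -0.345  0.06 ]
 [ 0.47  -0.342  0.059]
 [ 0.48  -0.349  0.059]]
rod
[[ 0.507 -0.341  0.052]
 [ 0.516 -0.343  0.055]
 [ 0.525 -0.339  0.052]
 [ 0.532 -0.341  0.051]
 [ 0.584 -0.337  0.05 ]
 [ 0.594 -0.34   0.052]
 [ 0.603 -0.343  0.053]
 [ 0.605 -0.34   0.05 ]
 [ 0.609 -0.339  0.075]
 [ 0.615 -0.341  0.051]
 [ 0.619 -0.339  0.051]]
top 18
[[ 0.434 -0.351  0.054]
 [ 0.436 -0.35   0.057]
 [ 0.441 -0.336  0.054]
 [ 0.444 -0.336  0.056]
 [ 0.446 -0.336  0.057]
 [ 0.449 -0.336  0.056]
 [ 0.451 -0.336  0.06 ]
 [ 0.454 -0.336  0.056]
 [ 0.456 -0.336  0.059]
 [ 0.459 -0.336  0.058]
 [ 0.461 -0.336  0.059]
 [ 0.464 -0.337  0.054]
 [ 0.466 -0.336  0.058]
 [ 0.469 -0.336  0.057]
 [ 0.471 -0.337  0.052]
 [ 0.476 -0.337  0.057]
 [ 0.481 -0.349  0.058]
 [ 0.481 -0.347  0.056]]
rod
[[ 0.501 -0.345  0.054]
 [ 0.511 -0.343  0.056]
 [ 0.526 -0.343  0.052]
 [ 0.542 -0.344  0.053]
 [ 0.552 -0.341  0.054]
 [ 0.562 -0.344  0.053]
 [ 0.572 -0.339  0.054]
 [ 0.587 -0.343  0.053]
 [ 0.603 -0.343  0.05 ]
 [ 0.61  -0.344  0.075]
 [ 0.625 -0.34   0.06 ]]
```

```bash
python3 - <<'E'
from h import *
im,d=shot("scene");P=cloud("scene",d)
p=viewer.camera_params("scene");K=np.array(p["camera_matrix"]);E=np.array(p["extrinsics"])
def pix(w): c=E[:3,:3]@w+E[:3,3];return (K@c/c[2])[:2].round(1)
s=r.get_state();M=rot();t=np.array(s["tool_pos"])
print('tcp',pix(t))
for o in(-.043,-.01,0,.01,.043): print(o,pix(t+o*M[:,1]))
for y in range(340,368,4): print(y,[tuple(P[y,x].round(3)) for x in range(318,346,5)])
E
```

```text
tcp [335.1 371.8]
-0.043 [316.  365.3]
-0.01 [330.6 370.3]
0 [335.1 371.8]
0.01 [339.7 373.4]
0.043 [355.  378.6]
340 [(np.float64(0.382), np.float64(-0.331), np.float64(0.145)), (np.float64(0.376), np.float64(-0.344), np.float64(0.155)), (np.float64(0.372), np.float64(-0.356), np.float64(0.163)), (np.float64(0.37), np.float64(-0.366), np.float64(0.169)), (np.float64(0.371), np.float64(-0.375), np.float64(0.172)), (np.float64(0.373), np.float64(-0.384), np.float64(0.174))]
344 [(np.float64(0.372), np.float64(-0.336), np.float64(0.146)), (np.float64(0.371), np.float64(-0.347), np.float64(0.151)), (np.float64(0.374), np.float64(-0.355), np.float64(0.152)), (np.float64(0.376), np.float64(-0.364), np.float64(0.154)), (np.float64(0.374), np.float64(-0.374), np.float64(0.16)), (np.float64(0.372), np.float64(-0.384), np.float64(0.166))]
348 [(np.float64(0.506), np.float64(-0.267), np.float64(-0.001)), (np.float64(0.364), np.float64(-0.35), np.float64(0.149)), (np.float64(0.366), np.float64(-0.359), np.float64(0.151)), (np.float64(0.369), np.float64(-0.367), np.float64(0.152)), (np.float64(0
[... 855 characters left out ...]
 np.float64(-0.284), np.float64(-0.002)), (np.float64(0.478), np.float64(-0.293), np.float64(-0.001)), (np.float64(0.41), np.float64(-0.338), np.float64(0.077)), (np.float64(0.407), np.float64(-0.35), np.float64(0.085)), (np.float64(0.437), np.float64(-0.347), np.float64(0.059)), (np.float64(0.456), np.float64(-0.349), np.float64(0.044))]
364 [(np.float64(0.462), np.float64(-0.29), np.float64(0.0)), (np.float64(0.468), np.float64(-0.299), np.float64(-0.001)), (np.float64(0.41), np.float64(-0.338), np.float64(0.067)), (np.float64(0.407), np.float64(-0.351), np.float64(0.075)), (np.float64(0.431), np.float64(-0.35), np.float64(0.054)), (np.float64(0.47), np.float64(-0.344), np.float64(0.018))]
```

```bash
python3 - <<'E'
from h import *
d=np.load("scene0.npy");im=np.load("scene0im.npy");P=cloud("scene",d)
g=(P[...,0]>.1)&(P[...,0]<.4)&(P[...,1]<-.45)&(P[...,1]>-.75)&(P[...,2]>.08)&(P[...,2]<.32)&(im.max(-1)<90)
q=P[g];print(len(q));o=np.argsort(q[:,2]);print(q[o][:40:4].round(3))
R0=R.from_euler('xyz',[3.14157,0,.4288]).as_matrix();t=np.array([.2599,-.5684,.1875])
l=(q-t)@R0;print(l[o][:60:4].round(3))
# now
im,d=shot("scene");P=cloud("scene",d);M=rot();t=np.array(r.get_state()["tool_pos"])
l=(P-t)@M;g=(abs(l[...,1])<.02)&(abs(l[...,0])<.025)&(im.max(-1)<90)&(d>0);q=l[g];q=q[np.argsort(-q[:,2])];print(q[:60:4].round(3))
E
```

```text
2929
[[ 0.271 -0.617  0.222]
 [ 0.284 -0.604  0.223]
 [ 0.271 -0.609  0.224]
 [ 0.27  -0.618  0.224]
 [ 0.277 -0.607  0.224]
 [ 0.228 -0.525  0.225]
 [ 0.285 -0.603  0.225]
 [ 0.274 -0.608  0.225]
 [ 0.229 -0.526  0.226]
 [ 0.269 -0.613  0.226]]
[[-0.01   0.049 -0.035]
 [ 0.007  0.042 -0.036]
 [-0.007  0.042 -0.036]
 [-0.011  0.05  -0.037]
 [-0.001  0.042 -0.037]
 [-0.011 -0.053 -0.037]
 [ 0.009  0.042 -0.038]
 [-0.003  0.042 -0.038]
 [-0.01  -0.051 -0.038]
 [-0.01   0.045 -0.038]
 [-0.012  0.047 -0.039]
 [ 0.009  0.042 -0.039]
 [-0.011  0.049 -0.04 ]
 [ 0.003  0.042 -0.04 ]
 [-0.011 -0.052 -0.041]]
[[ 0.02   0.001  0.033]
 [ 0.02  -0.003  0.033]
 [ 0.021  0.001  0.031]
 [ 0.025 -0.008  0.031]
 [ 0.018 -0.009  0.03 ]
 [ 0.014 -0.     0.03 ]
 [ 0.01  -0.005  0.03 ]
 [ 0.012 -0.006  0.029]
 [ 0.012  0.003  0.029]
 [ 0.002  0.003  0.029]
 [ 0.007 -0.001  0.028]
 [ 0.009 -0.011  0.028]
 [ 0.014  0.003  0.028]
 [ 0.014 -0.009  0.027]
 [ 0.006 -0.003  0.027]]
```

```bash
sed -i 's/off=0.019/off=0.054/; s/-.019\*M/-.054*M/' h.py; python3 - <<'E'
from h import *
info();print(to([.419,-.3432,.051]))
E
```

```text
t 9.57 j [-0.98  0.62  1.93  0.37  0.43  0.27] 
x [0.974 0.007 0.227] y [-0.008 -0.998  0.067] z [ 0.227 -0.067 -0.972] grasp [ 0.4173 -0.3414  0.0851] w 0.3 F [-0.1 -0.2 -0.7]
[-0.0061 -0.0005  0.0336]
```

{"op": "servo_tool", "data": {
  "deltas": [
    [0, 0, -0.01, 0],
    [0, 0, -0.01, 0],
    [0, 0, -0.01, 0],
    [0, 0, -0.01, 0],
    [0, 0, -0.01, 0]
  ],
  "hand": 0.05
}}

```text
time_s: 10.2
tool_pos: [0.4272, -0.3443, 0.0422]
tcp_rot: [3.073, -0.229, 0.008]
force: [-0.7, -0.8, -0.1]
width: 0.486
grip_force: 0.0
```

{"op": "servo_tool", "data": {
  "deltas": [
    [-0.006, 0, 0.02, 0],
    [-0.006, 0, 0.04, 0],
    [-0.006, 0, 0.044, 0],
    [-0.006, 0, 0.044, 0]
  ]
}}

```text
time_s: 10.7
tool_pos: [0.4314, -0.3472, -0.0019]
tcp_rot: [3.073, -0.229, 0.008]
force: [0.1, -0.1, 0.7]
width: 0.572
grip_force: 0.0
```

{"op": "servo_tool", "data": {
  "deltas": [
    [0, 0, 0, 0],
    [0, 0, 0, 0],
    [0, 0, 0, 0],
    [0, 0, 0, 0],
    [0, 0, 0, 0]
  ],
  "hand": 0.0,
  "grip_force": 60
}}

```text
time_s: 11.32
tool_pos: [0.4314, -0.3473, -0.0016]
tcp_rot: [3.073, -0.229, 0.008]
force: [-0.5, 0.7, 1.6]
width: 0.178
grip_force: 59.4
```

```bash
python3 - <<'E'
from h import *
info()
E
```

```text
t 11.32 j [-0.97  0.69  1.94  0.44  0.36  0.19] 
x [0.974 0.008 0.227] y [-0.008 -0.998  0.067] z [ 0.227 -0.067 -0.972] grasp [ 0.4191 -0.3437  0.0509] w 15.5 F [-0.5  0.7  1.6]
```

{"op": "servo_tool", "data": {
  "deltas": [
    [0.009, 0.003, -0.04, 0],
    [0.02, 0.006, -0.09, 0],
    [0.034, 0.01, -0.146, 0],
    [0.05, 0, -0.2, 0],
    [0.08, -0.02, -0.25, 0.03],
    [0.12, -0.05, -0.28, 0.06],
    [0.16, -0.08, -0.32, 0.1],
    [0.2, -0.11, -0.36, 0.14],
    [0.24, -0.14, -0.4, 0.14],
    [0.28, -0.17, -0.44, 0.14],
    [0.31, -0.185, -0.48, 0.14],
    [0.322, -0.189, -0.505, 0.14]
  ]
}}

```text
time_s: 12.82
tool_pos: [0.6331, -0.1206, 0.5513]
tcp_rot: [3.106, -0.238, -0.133]
force: [0.3, 0.2, -1.2]
width: 0.177
grip_force: 59.4
```

```bash
python3 - <<'E'
from h import *
info()
E
```

```text
t 12.82 j [-0.37  0.25  0.94  0.02  1.71  1.34] 
x [ 0.963 -0.129  0.236] y [-0.141 -0.989  0.035] z [ 0.229 -0.067 -0.971] grasp [ 0.6208 -0.117   0.6038] w 15.4 F [ 0.3  0.2 -1.2]
```

{"op": "servo_tool", "data": {
  "deltas": [
    [0.06, 0, 0, 0],
    [0.12, 0, 0, 0],
    [0.18, 0, 0, 0]
  ]
}}

```text
time_s: 13.2
tool_pos: [0.7995, -0.1451, 0.5853]
tcp_rot: [3.106, -0.242, -0.136]
force: [-1.1, -0.5, 12.6]
width: 0.181
grip_force: 59.4
```

{"op": "servo_tool", "data": {
  "deltas": [
    [0.1, 0, 0, 0]
  ]
}}

```text
time_s: 13.32
tool_pos: [0.8267, -0.1483, 0.5589]
tcp_rot: [3.107, -0.258, -0.136]
force: [0.5, -0.4, -2.3]
width: 0.175
grip_force: 59.8
```

{"op": "servo_tool", "data": {
  "deltas": [
    [0.1, 0, 0, 0]
  ]
}}

```text
time_s: 13.45
tool_pos: [0.8509, -0.1504, 0.5533]
tcp_rot: [3.103, -0.305, -0.134]
force: [-0.8, 0.4, -1.1]
width: 0.179
grip_force: 59.8
```

{"op": "servo_tool", "data": {
  "deltas": [
    [0.1, 0, 0, 0]
  ]
}}

```text
time_s: 13.58
tool_pos: [0.8733, -0.1523, 0.5456]
tcp_rot: [3.101, -0.345, -0.132]
force: [0.3, 1.3, -1.1]
width: 0.176
grip_force: 59.8
```

{"op": "servo_tool", "data": {
  "deltas": [
    [0.1, 0, 0, 0]
  ]
}}

```text
time_s: 13.7
tool_pos: [0.8943, -0.1541, 0.5385]
tcp_rot: [3.099, -0.383, -0.13]
force: [-0.8, -0.5, -1.4]
width: 0.179
grip_force: 59.8
```

{"op": "servo_tool", "data": {
  "deltas": [
    [0.1, 0, 0, 0]
  ]
}}

```text
time_s: 13.82
tool_pos: [0.9138, -0.1556, 0.5336]
tcp_rot: [3.097, -0.422, -0.128]
force: [-1.0, 0.2, -1.6]
width: 0.18
grip_force: 59.8
```

{"op": "servo_tool", "data": {
  "deltas": [
    [0.1, 0, 0, 0]
  ]
}}

```text
time_s: 13.95
tool_pos: [0.9317, -0.1569, 0.5311]
tcp_rot: [3.095, -0.461, -0.126]
force: [-0.7, -0.2, -0.9]
width: 0.182
grip_force: 59.8
```

```bash
python3 - <<'E'
from h import *
info()
E
```

```text
t 13.95 j [-0.29  0.74  0.22  0.03  1.71  1.42] 
x [ 0.889 -0.113  0.445] y [-0.146 -0.988  0.042] z [ 0.435 -0.102 -0.895] grasp [ 0.9082 -0.1514  0.5794] w 15.8 F [-0.7 -0.2 -0.9]
```

{"op": "servo_tool", "data": {
  "deltas": [
    [0.1, 0, 0, 0]
  ]
}}

```text
time_s: 14.08
tool_pos: [0.9482, -0.158, 0.5311]
tcp_rot: [3.093, -0.5, -0.124]
force: [-0.3, 0.3, -0.6]
width: 0.178
grip_force: 59.8
```

{"op": "servo_tool", "data": {
  "deltas": [
    [0.1, 0, 0, 0]
  ]
}}

```text
time_s: 14.2
tool_pos: [0.9631, -0.1587, 0.5336]
tcp_rot: [3.09, -0.541, -0.122]
force: [0.1, 0.8, -1.5]
width: 0.176
grip_force: 59.8
```

{"op": "servo_tool", "data": {
  "deltas": [
    [0.1, 0, 0, 0]
  ]
}}

```text
time_s: 14.32
tool_pos: [0.9766, -0.1593, 0.5383]
tcp_rot: [3.088, -0.581, -0.119]
force: [0.3, 1.0, -1.0]
width: 0.18
grip_force: 59.8
```

{"op": "servo_tool", "data": {
  "deltas": [
    [0.1, 0, 0, 0]
  ]
}}

```text
time_s: 14.45
tool_pos: [0.9886, -0.1596, 0.5454]
tcp_rot: [3.086, -0.621, -0.117]
force: [-0.2, -0.1, -1.5]
width: 0.179
grip_force: 59.8
```

{"op": "servo_tool", "data": {
  "deltas": [
    [0.1, 0, 0, 0]
  ]
}}

```text
time_s: 14.58
tool_pos: [0.9991, -0.1596, 0.5544]
tcp_rot: [3.083, -0.662, -0.114]
force: [-0.2, -0.9, -1.3]
width: 0.178
grip_force: 59.8
```

{"op": "servo_tool", "data": {
  "deltas": [
    [0.1, 0, 0, 0]
  ]
}}

```text
time_s: 14.7
tool_pos: [1.0084, -0.1594, 0.5661]
tcp_rot: [3.08, -0.703, -0.11]
force: [0.1, -0.3, -0.5]
width: 0.18
grip_force: 59.8
```

{"op": "servo_tool", "data": {
  "deltas": [
    [0.1, 0, 0, 0]
  ]
}}

```text
time_s: 14.82
tool_pos: [1.0161, -0.159, 0.5805]
tcp_rot: [3.076, -0.745, -0.107]
force: [-0.4, 0.4, -1.5]
width: 0.179
grip_force: 59.8
```

{"op": "servo_tool", "data": {
  "deltas": [
    [0.1, 0, 0, 0]
  ]
}}

```text
time_s: 14.95
tool_pos: [1.0223, -0.1583, 0.5965]
tcp_rot: [3.073, -0.787, -0.103]
force: [-0.5, 0.9, -1.8]
width: 0.177
grip_force: 59.8
```

```bash
python3 - <<'E'
from h import *
info()
E
```

```text
t 14.95 j [-0.28  0.74  0.22  0.06  1.39  1.44] 
x [ 0.702 -0.072  0.708] y [-0.151 -0.987  0.049] z [ 0.696 -0.141 -0.704] grasp [ 0.9847 -0.1507  0.6345] w 15.4 F [-0.5  0.9 -1.8]
```

```bash
cat >> h.py <<'E'
xp=np.array([.974,-.008,.227]);zp=np.array([.229,0.03,-.972])
sx=np.array([.988,-.153,0]);bar=np.array([.7386,-.1184,.332])
S0=.1946*xp+.006*zp-np.array([0,0,.054])  # slot in tool frame rel TCP
def slot(): s=r.get_state();return np.array(s["tool_pos"])+rot()@S0
def mv(w): return (rot().T@np.array(w)).round(4)
E
python3 - <<'E'
from h import *
print(slot(),rot()@xp,rot()@zp)
for w in([-.25,.02,0],[-.45,.05,0],[-.565,.06,-.235]): print(mv(w))
E
```

```text
[ 1.1456808  -0.16851472  0.7426431 ] [ 0.84315851 -0.09455745  0.52953906] [-0.51997818  0.09081227  0.84823395]
[-0.177   0.0179 -0.1768]
[-0.3196  0.0185 -0.3201]
[-0.5676  0.0145 -0.236 ]
```

{"op": "servo_tool", "data": {
  "deltas": [
    [-0.04, 0.004, -0.04, 0],
    [-0.08, 0.008, -0.08, 0],
    [-0.12, 0.012, -0.12, 0],
    [-0.16, 0.016, -0.16, 0],
    [-0.2, 0.018, -0.2, 0],
    [-0.24, 0.018, -0.24, 0],
    [-0.28, 0.018, -0.28, 0],
    [-0.32, 0.018, -0.32, 0],
    [-0.38, 0.018, -0.32, 0],
    [-0.43, 0.018, -0.3, 0],
    [-0.48, 0.018, -0.28, 0],
    [-0.52, 0.016, -0.26, 0]
  ]
}}

```text
time_s: 16.45
tool_pos: [0.4717, -0.0996, 0.4121]
tcp_rot: [3.069, -0.788, -0.101]
force: [0.8, -0.4, -2.4]
width: 0.175
grip_force: 59.8
```

```bash
python3 - <<'E'
from h import *
info();print(slot())
for n in("scene","top"):
    im,d=shot(n);cv2.imwrite(f"pics/{n}2.png",im[...,::-1]);P=cloud(n,d)
    p=viewer.camera_params(n);K=np.array(p["camera_matrix"]);E=np.array(p["extrinsics"])
    s=r.get_state();M=rot();t=np.array(s["tool_pos"]);g=t+M@[0,0,-.054]
    a=im.copy()
    for o in ([.2096,0,-.002],[.1876,0,.024],[.1,0,-.002]):
        w=g+M@(o[0]*xp+o[2]*zp);c=E[:3,:3]@w+E[:3,3];u=(K@c/c[2])[:2];print(n,u.round(1));cv2.circle(a,tuple(int(v) for v in u.round()),2,(0,255,0),-1)
        if o[0]==.1: pass
    c=E[:3,:3]@slot()+E[:3,3];u=(K@c/c[2])[:2].astype(int);x,y=max(0,u[0]-90),max(0,u[1]-60)
    b=cv2.resize(a[y:y+150,x:x+150],(400,400));
    out=b if n=="scene" else np.hstack([out,b])
cv2.imwrite("pics/c3.png",out[...,::-1])
E
```

```text
t 16.45 j [-0.69 -0.25  2.03  0.54  0.71  0.72] 
x [ 0.702 -0.071  0.709] y [-0.152 -0.987  0.051] z [ 0.696 -0.144 -0.704] grasp [ 0.4342 -0.0919  0.4501] w 15.2 F [ 0.8 -0.4 -2.4]
[ 0.59506021 -0.10962564  0.55838462]
scene [273.3  73.8]
scene [261.9  70.4]
scene [242.3 113.5]
top [268.2 194.4]
top [264.5 213.4]
top [266.7 255.5]
```

View pics/c3.png

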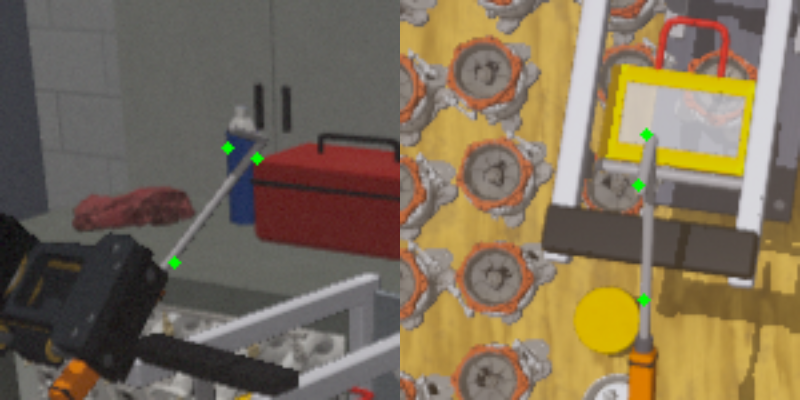

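The left half shows the rod end near (265,138), about 20 px above where I predicted it. The pole therefore slopes more than I assumed, so I'll measure it from the depth.

```bash
python3 - <<'E'
from h import *
M=rot();t=np.array(r.get_state()["tool_pos"]);g=t+M@[0,0,-.054]
A=np.stack([M@xp,np.cross(M@zp,M@xp),M@zp],1)
for n in("scene","top"):
    im,d=shot(n);P=cloud(n,d);l=(P-g)@A
    for nm,m in(("rod",(l[...,0]>.08)&(l[...,0]<.24)&(abs(l[...,1])<.03)&(abs(l[...,2])<.05)&(d>0)),("hdl",(l[...,0]<.08)&(l[...,0]>-.07)&(abs(l[...,1])<.03)&(abs(l[...,2])<.04)&(im[...,0]>150)&(im[...,2]<70)&(d>0))):
        q=l[m];q=q[np.argsort(q[:,0])];print(n,nm,len(q));print((q[::max(1,len(q)//14)]*1000).round(0).astype(int).tolist())
E
```

```text
scene rod 276
[[80, -3, 1], [91, -4, -2], [101, -1, 3], [111, -3, 1], [121, -4, 2], [133, -1, 4], [144, -2, 1], [154, -3, -1], [166, -3, -1], [176, -5, 2], [184, -2, 28], [189, -2, 19], [194, -2, 1], [198, 1, 2], [205, -3, 4]]
scene hdl 42
[[-44, 1, 8], [-39, -4, 10], [-38, -5, 9], [-37, -1, 8], [-36, -6, 6], [-35, 7, 7], [-34, -5, 9], [-32, 6, 7], [-30, 5, 8], [-23, 1, 8], [-22, -4, 8], [-20, 1, 8], [-20, -1, 8], [-18, 5, 8]]
top rod 379
[[80, 2, 0], [89, -2, 3], [102, -7, 5], [114, -5, 5], [126, -7, 2], [135, -5, 6], [148, -4, 6], [161, -7, 7], [172, -7, 4], [181, -7, 1], [194, -8, 7], [199, -7, 7], [205, -7, 17], [211, -3, 13], [218, -4, 5]]
top hdl 342
[[-19, 4, 9], [-6, -5, 9], [2, 4, 9], [8, -8, 10], [15, -2, 12], [20, -10, 8], [25, -8, 8], [31, -1, 9], [37, -1, 9], [44, -8, 12], [49, 1, 9], [54, -7, 9], [60, -2, 10], [68, -6, 7], [71, -7, 9]]
```

```bash
cat >> h.py <<'E'
S0=S0-.002*xp+.002*zp-.004*np.cross(zp,xp)
E
python3 - <<'E'
from h import *
print(slot())
w1=bar+.031*sx+[0,0,-.036]
up=slot()+np.array([0,-.2,0])
for n,w in(('P1',up),('P2a',np.array([w1[0],w1[1]-.2,.45])),('P2',w1+[0,-.2,0]),('W1',w1)): print(n,mv(w-slot()))
E
```

```text
[ 0.59384214 -0.11445119  0.56206192]
P1 [0.0144 0.1974 0.0287]
P2a [0.0584 0.1736 0.2309]
P2 [-0.0509  0.1658  0.3391]
W1 [-0.0653 -0.0316  0.3104]
```

{"op": "servo_tool", "data": {
  "deltas": [
    [0.004, 0.06, 0.009, 0],
    [0.009, 0.12, 0.018, 0],
    [0.014, 0.175, 0.029, 0],
    [0.03, 0.19, 0.08, 0],
    [0.05, 0.18, 0.13, 0],
    [0.058, 0.174, 0.19, 0],
    [0.058, 0.174, 0.231, 0],
    [0.02, 0.17, 0.27, 0],
    [-0.02, 0.168, 0.31, 0],
    [-0.051, 0.166, 0.339, 0],
    [-0.051, 0.166, 0.339, 0]
  ]
}}

```text
time_s: 18.02
tool_pos: [0.6505, -0.3105, 0.1442]
tcp_rot: [3.07, -0.786, -0.102]
force: [1.1, -0.3, -0.5]
width: 0.18
grip_force: 59.8
```

```bash
python3 - <<'E'
from h import *
info();w1=bar+.031*sx+[0,0,-.036]
print(slot(),mv(w1-slot()),mv([0,.1,0]))
E
```

```text
t 18.02 j [-0.79  0.59  1.89  1.65  0.41 -0.6 ] 
x [ 0.703 -0.072  0.708] y [-0.152 -0.987  0.051] z [ 0.695 -0.143 -0.705] grasp [ 0.613  -0.3028  0.1823] w 15.7 F [ 1.1 -0.3 -0.5]
[ 0.77076205 -0.32424306  0.291057  ] [-0.012  -0.198  -0.0334] [-0.0072 -0.0987 -0.0143]
```

{"op": "servo_tool", "data": {
  "deltas": [
    [-0.002, -0.04, -0.006, 0],
    [-0.005, -0.08, -0.012, 0],
    [-0.008, -0.12, -0.018, 0],
    [-0.01, -0.16, -0.025, 0],
    [-0.012, -0.19, -0.032, 0],
    [-0.012, -0.198, -0.033, 0],
    [-0.012, -0.198, -0.033, 0]
  ]
}}

```text
time_s: 18.9
tool_pos: [0.6509, -0.1073, 0.1533]
tcp_rot: [3.07, -0.792, -0.099]
force: [0.3, -0.9, -0.9]
width: 0.18
grip_force: 59.8
```

```bash
python3 - <<'E'
from h import *
info();print(slot(),mv(bar-slot()))
out=[]
for n,sz in(("scene",60),("top",80)):
    im,d=shot(n);cv2.imwrite(f"pics/{n}3.png",im[...,::-1]);P=cloud(n,d)
    p=viewer.camera_params(n);K=np.array(p["camera_matrix"]);E=np.array(p["extrinsics"])
    c=E[:3,:3]@bar+E[:3,3];u=(K@c/c[2])[:2].astype(int)
    x,y=u[0]-sz//2,u[1]-sz//2
    out.append(cv2.resize(im[y:y+sz,x:x+sz],(400,400),interpolation=cv2.INTER_CUBIC))
    # points of steel near hook, relative to bar in stand axes
    A=np.stack([sx,[.153,.988,0],[0,0,1]],1);l=(P-bar)@A
    hsv=cv2.cvtColor(im,cv2.COLOR_RGB2HSV);red=((hsv[...,0]<8)|(hsv[...,0]>172))&(hsv[...,1]>130)
    bx=(abs(l)<[.08,.04,.045]).all(-1)&(d>0)
    for nm,m in(('red',bx&red),('steel',bx&(hsv[...,1]<60))):
        q=l[m];q=q[np.argsort(q[:,0])];print(n,nm,len(q),(q[::max(1,len(q)//12)]*1000).round(0).astype(int).tolist())
cv2.imwrite("pics/c4.png",np.hstack(out)[...,::-1])
E
```

```text
t 18.9 j [-0.41  0.52  2.07  2.55  0.27 -1.21] 
x [ 0.699 -0.07   0.712] y [-0.15  -0.987  0.05 ] z [ 0.699 -0.142 -0.701] grasp [ 0.6131 -0.0996  0.1912] w 15.6 F [ 0.3 -0.9 -0.9]
[ 0.77035831 -0.12055241  0.30088164] [-0.0002  0.0042 -0.0443]
scene red 26 [[-35, -24, 1], [-28, -22, 1], [-28, -24, 1], [-24, -27, 1], [-17, -22, 0], [-16, -25, 0], [-12, -21, 1], [-8, -15, -2], [-6, -20, -1], [-3, -6, 0], [-3, -14, -1], [-3, 1, -2], [-1, -10, 0]]
scene steel 48 [[-78, -15, 2], [-76, -3, 1], [-70, -3, 2], [-60, -33, 1], [-56, -35, 0], [22, 1, -22], [27, 2, -44], [32, 3, -23], [35, 5, -29], [39, 5, -33], [42, 4, -36], [46, 1, -29]]
top red 153 [[-40, -23, 4], [-35, -22, 2], [-30, 26, -2], [-26, -25, 0], [-22, -26, 0], [-17, -25, -2], [-12, -25, 1], [-7, 23, 1], [-3, 19, 3], [-1, 14, -2], [0, 18, 0], [1, -9, 1], [2, 0, -1]]
top steel 578 [[-80, 2, 3], [-77, -32, 2], [-75, -36, 3], [-73, 5, 6], [-70, 10, 0], [-67, 37, 0], [-65, 33, 1], [-62, 32, -1], [-60, -7, 1], [-57, 32, 4], [-55, -13, 1], [25, 1, -21], [51, 6, -30]]
```

View pics/c4.png

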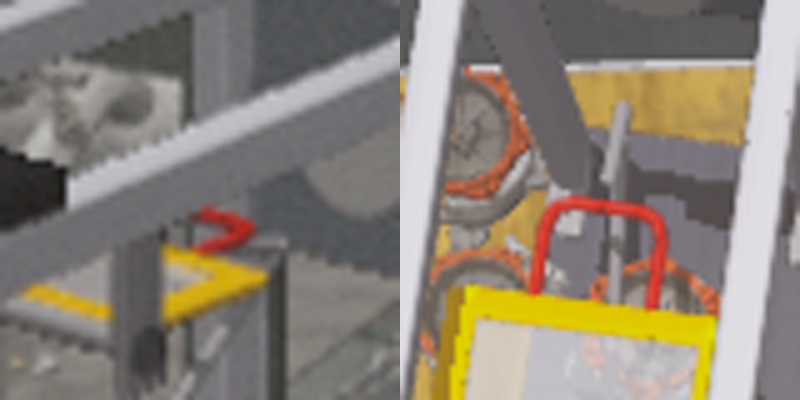

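{"op": "servo_tool", "data": {
  "deltas": [
    [0.008, 0.002, -0.008, 0],
    [0.016, 0.003, -0.016, 0],
    [0.024, 0.003, -0.024, 0],
    [0.025, 0.003, -0.025, 0],
    [0.018, 0.003, -0.032, 0],
    [0.01, 0.003, -0.038, 0],
    [0.003, 0.003, -0.044, 0],
    [0.0, 0.003, -0.046, 0],
    [0.0, 0.003, -0.046, 0]
  ]
}}

```text
time_s: 20.12
tool_pos: [0.6143, -0.1038, 0.1832]
tcp_rot: [3.073, -0.786, -0.104]
force: [0.5, 0.4, -1.1]
width: 0.179
grip_force: 59.8
```

```bash
python3 - <<'E'
from h import *
info();print(slot()-bar)
for n in("top","scene"):
    im,d=shot(n);cv2.imwrite(f"pics/{n}4.png",im[...,::-1]);P=cloud(n,d)
    A=np.stack([sx,[.153,.988,0],[0,0,1]],1);l=(P-bar)@A
    hsv=cv2.cvtColor(im,cv2.COLOR_RGB2HSV);red=((hsv[...,0]<8)|(hsv[...,0]>172))&(hsv[...,1]>130)
    bx=(abs(l)<[.045,.03,.045]).all(-1)&(d>0)
    for nm,m in(('red',bx&red),('steel',bx&(hsv[...,1]<60))):
        q=l[m];q=q[np.argsort(q[:,0])];print(n,nm,len(q),(q[::max(1,len(q)//14)]*1000).round(0).astype(int).tolist())
E
```

```text
t 20.12 j [-0.44  0.42  2.13  2.37  0.24 -1.05] 
x [ 0.703 -0.073  0.707] y [-0.152 -0.987  0.049] z [ 0.695 -0.142 -0.705] grasp [ 0.5768 -0.0962  0.2213] w 15.6 F [ 0.5  0.4 -1.1]
[-0.00399371  0.00058933 -0.00200955]
top red 142 [[-40, 24, 3], [-35, 23, 4], [-32, -24, 0], [-28, 24, 1], [-25, -26, -3], [-20, 25, 1], [-18, 24, -1], [-13, 22, 0], [-9, 23, 0], [-5, 21, 2], [-3, 18, 1], [-1, -12, -6], [0, 16, -1], [1, 6, 1], [3, 11, -3]]
top steel 107 [[-32, 0, -24], [-27, 0, -25], [-24, 3, -25], [-19, -1, -22], [-19, 3, -19], [-17, -1, -17], [-15, 1, -17], [-13, 1, -15], [-10, -2, -16], [-7, -1, 11], [-5, 2, 10], [-2, -2, -8], [2, -1, 6], [7, 2, 4], [12, 3, 2], [17, 0, 0]]
scene red 29 [[-34, -23, 1], [-28, -25, 1], [-26, -23, -2], [-23, -24, -2], [-17, -22, 0], [-16, -24, -2], [-12, -24, -1], [-8, -24, 0], [-5, -15, 0], [-4, -18, 0], [-4, 0, -2], [-3, -12, -2], [-2, -7, 0], [-1, -1, -5], [0, -9, -1]]
scene steel 9 [[-8, 3, -11], [-3, 1, -7], [-2, 1, -10], [-2, -2, -9], [-2, -1, -7], [0, 6, -9], [0, 6, -11], [6, -1, 1], [10, -2, 0]]
```

```bash
python3 - <<'E'
from h import *
for th in np.arange(.1,1.81,.1):
    t=min(th,1.6); w=.12*((np.cos(t)-1)*sx-np.array([0,0,np.sin(t)]))-(.003)*sx+ (np.array([0,0,-.004]) if th<1.2 else -.006*sx)
    print(round(th,2),mv(w).round(3).tolist())
E
```

```text
0.1 [-0.014, -0.001, 0.009]
0.2 [-0.024, -0.001, 0.016]
0.3 [-0.034, -0.002, 0.022]
0.4 [-0.045, -0.002, 0.027]
0.5 [-0.056, -0.003, 0.031]
0.6 [-0.068, -0.004, 0.034]
0.7 [-0.08, -0.004, 0.035]
0.8 [-0.092, -0.004, 0.036]
0.9 [-0.104, -0.005, 0.035]
1.0 [-0.115, -0.005, 0.033]
1.1 [-0.127, -0.006, 0.03]
1.2 [-0.14, -0.006, 0.018]
1.3 [-0.15, -0.006, 0.013]
1.4 [-0.16, -0.006, 0.006]
1.5 [-0.17, -0.006, -0.001]
1.6 [-0.178, -0.006, -0.009]
1.7 [-0.178, -0.006, -0.009]
1.8 [-0.178, -0.006, -0.009]
```

{"op": "servo_tool", "data": {
  "deltas": [
    [-0.007, 0, 0.005, 0],
    [-0.014, -0.001, 0.009, 0],
    [-0.024, -0.001, 0.016, 0],
    [-0.034, -0.002, 0.022, 0],
    [-0.045, -0.002, 0.027, 0],
    [-0.056, -0.003, 0.031, 0],
    [-0.068, -0.004, 0.034, 0],
    [-0.08, -0.004, 0.035, 0],
    [-0.08, -0.004, 0.035, 0]
  ]
}}

```text
time_s: 21.35
tool_pos: [0.5826, -0.0985, 0.1012]
tcp_rot: [3.073, -0.785, -0.104]
force: [-0.4, -0.1, -0.0]
width: 0.18
grip_force: 59.8
```

```bash
python3 - <<'E'
from h import *
info();print((slot()-bar).round(4))
hin=bar-.12*sx
A=np.stack([sx,[.153,.988,0],[0,0,1]],1)
for n in("top","scene"):
    im,d=shot(n);P=cloud(n,d);l=(P-hin)@A
    hsv=cv2.cvtColor(im,cv2.COLOR_RGB2HSV);red=((hsv[...,0]<8)|(hsv[...,0]>172))&(hsv[...,1]>130)
    yel=(hsv[...,0]>20)&(hsv[...,0]<35)&(hsv[...,1]>140)
    bx=(abs(l)<[.14,.065,.14]).all(-1)&(d>0)&(l[...,2]<.02)&(l[...,2]>-.14)
    for nm,m in(('red',bx&red),('yel',bx&yel)):
        q=l[m];th=np.arctan2(-q[:,2],q[:,0]);rr=np.hypot(q[:,0],q[:,2]);k=(rr>.03)&(rr<.13)
        print(n,nm,k.sum(),np.percentile(th[k],[25,50,75]).round(2) if k.any() else '')
E
```

```text
t 21.35 j [-0.47  0.63  2.26  2.78  0.55 -1.51] 
x [ 0.704 -0.073  0.707] y [-0.151 -0.987  0.048] z [ 0.694 -0.141 -0.706] grasp [ 0.5451 -0.0909  0.1393] w 15.6 F [-0.4 -0.1 -0. ]
[-0.0356  0.0059 -0.0841]
top red 87 [0.75 0.76 0.77]
top yel 239 [0.69 0.71 0.73]
scene red 44 [0.78 0.79 0.8 ]
scene yel 54 [0.79 0.82 0.82]
```

{"op": "servo_tool", "data": {
  "deltas": [
    [-0.012, 0, 0.001, 0],
    [-0.024, -0.001, 0.0, 0],
    [-0.035, -0.001, -0.002, 0],
    [-0.047, -0.002, -0.006, 0],
    [-0.06, -0.002, -0.015, 0],
    [-0.07, -0.002, -0.022, 0],
    [-0.08, -0.002, -0.029, 0],
    [-0.09, -0.002, -0.036, 0],
    [-0.098, -0.002, -0.044, 0],
    [-0.098, -0.002, -0.044, 0],
    [-0.098, -0.002, -0.044, 0]
  ]
}}

```text
time_s: 22.82
tool_pos: [0.5185, -0.0883, 0.0677]
tcp_rot: [3.074, -0.763, -0.105]
force: [1.0, -0.0, 2.3]
width: 0.182
grip_force: 59.9
```

```bash
cat >> h.py <<'E'
def guard():
    hin=bar-.12*sx
    A=np.stack([sx,[.153,.988,0],[0,0,1]],1)
    for n in("top","scene"):
        im,d=shot(n);P=cloud(n,d);l=(P-hin)@A
        hsv=cv2.cvtColor(im,cv2.COLOR_RGB2HSV);red=((hsv[...,0]<8)|(hsv[...,0]>172))&(hsv[...,1]>130)
        yel=(hsv[...,0]>20)&(hsv[...,0]<35)&(hsv[...,1]>140)
        bx=(abs(l)<[.14,.065,.14]).all(-1)&(d>0)&(l[...,2]<.02)&(l[...,2]>-.14)
        for nm,m in(('red',bx&red),('yel',bx&yel)):
            q=l[m];th=np.arctan2(-q[:,2],q[:,0]);rr=np.hypot(q[:,0],q[:,2]);k=(rr>.03)&(rr<.13)
            print(n,nm,k.sum(),np.percentile(th[k],[25,50,75]).round(2) if k.any() else '')
            if nm=='red' and k.any(): j=k&(rr>.112); print('bar pts',(q[j][::max(1,j.sum()//6)]*1000).round().astype(int).tolist())
        cv2.imwrite(f"pics/{n}_g{r.get_state()['time_s']:.1f}.png",im[...,::-1])
E
python3 - <<'E'
from h import *
info();print((slot()-bar).round(4),'ideal',(-.12*sx-[0,0,.12]).round(3));guard()
E
```

```text
t 22.82 j [-0.53  0.77  2.44  2.83  0.83 -1.67] 
x [ 0.719 -0.076  0.691] y [-0.151 -0.987  0.049] z [ 0.679 -0.14  -0.721] grasp [ 0.4819 -0.0807  0.1067] w 15.8 F [ 1.  -0.   2.3]
[-0.0965  0.0157 -0.1202] ideal [-0.119  0.018 -0.12 ]
top red 0 
top yel 0 
scene red 81 [1.42 1.43 1.44]
bar pts [[18, 22, -111], [15, 1, -114], [18, -6, -113], [15, -2, -115], [16, -10, -113], [14, -13, -114], [17, -13, -118]]
scene yel 243 [1.44 1.46 1.47]
```

{"op": "servo_tool", "data": {
  "deltas": [
    [-0.02, 0.0, -0.02, 0]
  ]
}}

```text
time_s: 23.05
tool_pos: [0.513, -0.0871, 0.0706]
tcp_rot: [3.076, -0.745, -0.107]
force: [1.8, -1.0, 2.3]
width: 0.18
grip_force: 59.9
```

{"op": "servo_tool", "data": {
  "deltas": [
    [-0.02, 0.0, -0.02, 0]
  ]
}}

```text
time_s: 23.18
tool_pos: [0.5067, -0.0857, 0.0752]
tcp_rot: [3.077, -0.726, -0.109]
force: [2.1, -0.7, -0.6]
width: 0.175
grip_force: 59.9
```

```bash
python3 - <<'E'
from h import *
info();print((slot()-bar).round(4),'ideal',(-.12*sx-[0,0,.12]).round(3));guard()
E
```

```text
t 23.18 j [-0.53  0.71  2.44  2.82  0.74 -1.65] 
x [ 0.743 -0.082  0.664] y [-0.151 -0.987  0.048] z [ 0.652 -0.136 -0.746] grasp [ 0.4715 -0.0783  0.1155] w 15.2 F [ 2.1 -0.7 -0.6]
[-0.1032  0.0171 -0.1175] ideal [-0.119  0.018 -0.12 ]
top red 0 
top yel 0 
scene red 78 [1.45 1.46 1.48]
bar pts [[12, 10, -115], [13, 2, -113], [14, 0, -116], [14, -3, -117], [12, -14, -113], [13, -13, -116], [12, -23, -113]]
scene yel 248 [1.48 1.49 1.51]
```

{"op": "servo_tool", "data": {
  "deltas": [
    [-0.022, 0.0, -0.018, 0]
  ]
}}

```text
time_s: 23.4
tool_pos: [0.5014, -0.0843, 0.0782]
tcp_rot: [3.078, -0.71, -0.109]
force: [1.3, 0.2, -0.4]
width: 0.174
grip_force: 59.9
```

{"op": "servo_tool", "data": {
  "deltas": [
    [-0.022, 0.0, -0.018, 0]
  ]
}}

```text
time_s: 23.52
tool_pos: [0.4949, -0.0829, 0.0823]
tcp_rot: [3.079, -0.692, -0.111]
force: [1.4, -0.2, -0.8]
width: 0.175
grip_force: 59.9
```

{"op": "servo_tool", "data": {
  "deltas": [
    [-0.022, 0.0, -0.018, 0]
  ]
}}

```text
time_s: 23.65
tool_pos: [0.4874, -0.0813, 0.0872]
tcp_rot: [3.08, -0.673, -0.113]
force: [2.3, 0.3, -3.4]
width: 0.175
grip_force: 59.9
```

```bash
python3 - <<'E'
from h import *
info();print((slot()-bar).round(4),'ideal',(-.12*sx-[0,0,.12]).round(3));guard()
E
```

```text
t 23.65 j [-0.53  0.62  2.44  2.78  0.6  -1.6 ] 
x [ 0.777 -0.088  0.623] y [-0.151 -0.987  0.048] z [ 0.611 -0.132 -0.781] grasp [ 0.4544 -0.0742  0.1294] w 15.2 F [ 2.3  0.3 -3.4]
[-0.1153  0.0201 -0.1126] ideal [-0.119  0.018 -0.12 ]
top red 10 [1.51 1.51 1.51]
bar pts [[6, 17, -113], [7, 13, -116], [7, 0, -117], [7, -3, -112], [7, -5, -116], [8, -7, -115], [8, -9, -118], [7, -16, -115]]
top yel 6 [1.52 1.52 1.53]
scene red 80 [1.51 1.52 1.53]
bar pts [[6, 14, -117], [11, 7, -116], [9, -4, -115], [7, -6, -116], [5, -11, -116], [5, -23, -112]]
scene yel 272 [1.53 1.55 1.57]
```

```bash
python3 - <<'E'
from h import *
for w in(.034*sx,.034*sx-[0,0,.045],.034*sx-[0,0,.06],.034*sx+[0,-.1,-.06],.02*sx+[0,-.22,-.05]): print(mv(w))
E
```

```text
[0.0266 0.0001 0.0212]
[-0.0015 -0.0021  0.0563]
[-0.0109 -0.0029  0.068 ]
[-0.0021  0.0959  0.0812]
[0.0038 0.2148 0.0805]
```

{"op": "servo_tool", "data": {
  "deltas": [
    [0, 0, 0, 0],
    [0.009, 0, 0.007, 0],
    [0.018, 0, 0.014, 0],
    [0.027, 0, 0.021, 0],
    [0.027, 0, 0.021, 0],
    [0.017, -0.001, 0.033, 0],
    [0.008, -0.001, 0.044, 0],
    [-0.001, -0.002, 0.056, 0],
    [-0.008, -0.003, 0.064, 0],
    [-0.008, -0.003, 0.064, 0]
  ]
}}

```text
time_s: 25.0
tool_pos: [0.5222, -0.0864, 0.033]
tcp_rot: [3.079, -0.677, -0.113]
force: [0.7, 0.6, -1.2]
width: 0.173
grip_force: 59.9
```

```bash
python3 - <<'E'
from h import *
info();print((slot()-bar+.12*sx).round(4));guard()
E
```

```text
t 25.0 j [-0.49  0.79  2.37  2.87  0.7  -1.66] 
x [ 0.774 -0.088  0.626] y [-0.151 -0.987  0.048] z [ 0.614 -0.132 -0.778] grasp [ 0.4891 -0.0793  0.0751] w 15.1 F [ 0.7  0.6 -1.2]
[ 0.0375 -0.0033 -0.1662]
top red 17 [1.51 1.51 1.51]
bar pts [[7, 17, -114], [7, 13, -112], [8, 4, -113], [7, 4, -118], [7, 0, -118], [8, -10, -113], [6, -12, -117], [6, -17, -113]]
top yel 11 [1.52 1.52 1.52]
scene red 86 [1.51 1.52 1.53]
bar pts [[8, 22, -112], [8, 13, -114], [7, 6, -115], [7, 0, -115], [2, -8, -113], [7, -18, -112], [4, -21, -113]]
scene yel 272 [1.54 1.56 1.57]
```

```bash
cat >> h.py <<'E'
def plan(phi,g):
    "deltas (in current tool axes) so that after turn phi the grasp point is at g; prints pole axes"
    M=rot();s=r.get_state();Mn=M@R.from_rotvec([0,0,phi]).as_matrix()
    t=np.array(g)+.054*Mn[:,2]
    return (M.T@(t-np.array(s["tool_pos"]))).round(4),(Mn@xp).round(3),(Mn@zp).round(3)
E
python3 - <<'E'
from h import *
for phi in(-.08,-.1,-.12,-.14): print(phi,*plan(phi,[.419,-.3435,.17]))
print(mv([0,-.1,0]),mv([0,-.24,0]),mv([-.05,-.265,.08]))
E
```

```text
-0.08 [ 0.0276  0.276  -0.0812] [ 0.903 -0.03   0.429] [-0.422  0.098  0.9  ]
-0.1 [ 0.0276  0.276  -0.0812] [ 0.904 -0.011  0.427] [-0.421  0.102  0.9  ]
-0.12 [ 0.0276  0.276  -0.0812] [0.906 0.009 0.424] [-0.42   0.107  0.9  ]
-0.14 [ 0.0276  0.276  -0.0812] [0.906 0.028 0.422] [-0.42   0.111  0.9  ]
[0.0087 0.0987 0.0133] [0.0209 0.2369 0.0319] [ 0.0347  0.2731 -0.0577]
```

{"op": "servo_tool", "data": {
  "deltas": [
    [0.003, 0.03, 0.004, 0],
    [0.006, 0.07, 0.009, 0],
    [0.01, 0.12, 0.016, 0],
    [0.015, 0.17, 0.022, 0],
    [0.021, 0.22, 0.02, 0],
    [0.026, 0.25, -0.01, -0.03],
    [0.03, 0.27, -0.05, -0.07],
    [0.028, 0.276, -0.081, -0.11],
    [0.028, 0.276, -0.081, -0.11],
    [0.028, 0.276, -0.081, -0.11]
  ]
}}

```text
time_s: 26.35
tool_pos: [0.453, -0.3505, 0.1283]
tcp_rot: [2.991, -0.668, 0.028]
force: [-0.2, 0.5, -1.6]
width: 0.176
grip_force: 59.9
```

```bash
python3 - <<'E'
from h import *
info();M=rot();A=np.stack([M@xp,np.cross(M@zp,M@xp),M@zp],1);print('pole',A[:,0].round(3),A[:,2].round(3))
g=np.array(r.get_state()["tool_pos"])+M@[0,0,-.054]
im,d=shot("scene");P=cloud("scene",d);l=(P-g)@A
cv2.imwrite("pics/sc5.png",im[...,::-1])
m=(l[...,0]>.07)&(l[...,0]<.24)&(abs(l[...,1])<.04)&(abs(l[...,2])<.05)&(d>0)
q=l[m];q=q[np.argsort(q[:,0])];print((q[::max(1,len(q)//16)]*1000).round(0).astype(int).tolist())
m=(l[...,0]<.07)&(l[...,0]>-.08)&(abs(l[...,1])<.03)&(abs(l[...,2])<.03)&(d>0)&(im[...,0]>110)&(im[...,2]<60)
q=l[m];q=q[np.argsort(q[:,0])];print((q[::max(1,len(q)//16)]*1000).round(0).astype(int).tolist())
guard()
E
```

```text
t 26.35 j [-1.19  0.5   2.13  1.44  0.55 -0.88] 
x [0.785 0.022 0.619] y [-0.066 -0.991  0.118] z [ 0.616 -0.133 -0.776] grasp [ 0.4198 -0.3433  0.1702] w 15.3 F [-0.2  0.5 -1.6]
pole [ 0.905 -0.001  0.426] [-0.421  0.105  0.9  ]
[[71, -2, 4], [77, 1, 3], [86, 0, 4], [95, 0, 2], [104, -4, 0], [114, 0, 3], [123, -2, 0], [132, -1, 1], [141, -3, 0], [151, 1, 3], [160, 3, 0], [169, -3, 3], [179, 2, 2], [186, 0, 29], [191, -2, 23], [197, -2, 11], [204, -4, 2]]
[[-48, 2, 5], [-47, 4, 7], [-47, -6, 5], [-46, -4, 7], [-46, 7, 7], [-45, -3, 7], [-44, -4, 5], [-43, -7, -6], [-38, -7, 8], [-37, -7, 3], [-36, 7, 8], [-35, -7, -1], [-32, -7, -2], [32, -7, -5], [45, -7, -7], [57, -5, 7], [62, -1, 8], [65, -3, 6]]
top red 14 [1.51 1.51 1.51]
bar pts [[6, 17, -113], [7, 13, -116], [7, 4, -118], [7, -1, -114], [7, -7, -113], [6, -12, -118], [7, -16, -115]]
top yel 12 [1.52 1.52 1.53]
scene red 12 [1.5  1.52 1.55]
bar pts []
scene yel 152 [1.53 1.55 1.58]
```

```bash
python3 - <<'E'
from h import *
print(to([.419,-.3437,.072]),mv([0,0,-.022]))
E
```

```text
[-0.0611 -0.0104  0.075 ] [-0.0136 -0.0026  0.0171]
```

{"op": "servo_tool", "data": {
  "deltas": [
    [-0.02, -0.003, 0.025, 0],
    [-0.04, -0.007, 0.05, 0],
    [-0.055, -0.01, 0.068, 0],
    [-0.061, -0.01, 0.075, 0],
    [-0.061, -0.01, 0.075, 0]
  ]
}}

```text
time_s: 27.12
tool_pos: [0.4521, -0.3513, 0.0292]
tcp_rot: [2.995, -0.666, 0.026]
force: [-0.0, 0.1, -1.3]
width: 0.178
grip_force: 59.9
```

{"op": "servo_tool", "data": {
  "deltas": [
    [0, 0, 0, 0],
    [-0.003, -0.001, 0.004, 0],
    [-0.006, -0.001, 0.008, 0],
    [-0.009, -0.002, 0.012, 0],
    [-0.012, -0.002, 0.015, 0],
    [-0.014, -0.003, 0.017, 0],
    [-0.014, -0.003, 0.017, 0]
  ],
  "grip_force": 3
}}

```text
time_s: 28.0
tool_pos: [0.452, -0.3526, 0.009]
tcp_rot: [2.99, -0.669, 0.028]
force: [0.3, -0.9, 2.4]
width: 0.185
grip_force: 3.0
```

```bash
python3 - <<'E'
from h import *
info()
im,d=shot("scene");P=cloud("scene",d)
m=(P[...,0]>.49)&(P[...,0]<.66)&(abs(P[...,1]+.343)<.03)&(P[...,2]>.025)&(P[...,2]<.2)
q=P[m];q=q[np.argsort(q[:,0])];print((q[::max(1,len(q)//14)]*1000).round().astype(int).tolist())
a=cv2.resize(im[280:430,260:410],(600,600));cv2.imwrite("pics/c6.png",a[...,::-1])
E
```

```text
t 28.0 j [-1.19  0.81  2.17  1.99  0.61 -1.54] 
x [0.784 0.022 0.62 ] y [-0.066 -0.991  0.119] z [ 0.617 -0.134 -0.775] grasp [ 0.4186 -0.3454  0.0508] w 16.1 F [ 0.3 -0.9  2.4]
[[490, -350, 67], [500, -350, 64], [510, -353, 64], [520, -352, 67], [531, -350, 68], [541, -352, 70], [552, -354, 68], [563, -354, 71], [572, -350, 71], [584, -352, 75], [597, -356, 73], [602, -356, 75], [609, -356, 76], [615, -355, 82], [627, -358, 75]]
```

View pics/c6.png

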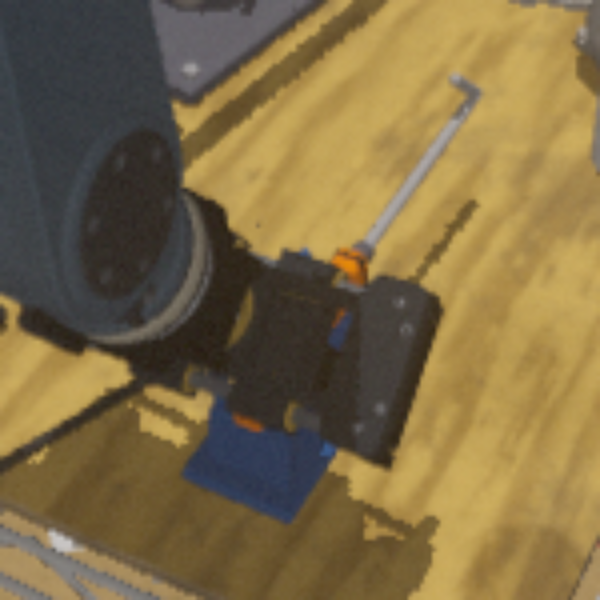

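The prong leans to the left of the rod (478,95 to 452,75), so the pole has some roll. I'll measure it before releasing.

```bash
python3 - <<'E'
from h import *
for n in("scene","top"):
    im,d=shot(n);P=cloud(n,d)
    hsv=cv2.cvtColor(im,cv2.COLOR_RGB2HSV)
    m=(P[...,0]>.585)&(P[...,0]<.68)&(abs(P[...,1]+.343)<.06)&(P[...,2]>.025)&(P[...,2]<.2)
    q=P[m];q=q[np.argsort(q[:,2])];print(n,len(q),(q[::max(1,len(q)//14)]*1000).round().astype(int).tolist())
    m=(im[...,0]>110)&(im[...,2]<70)&(hsv[...,0]<20)&(P[...,0]>.36)&(P[...,0]<.52)&(abs(P[...,1]+.343)<.03)&(P[...,2]>.025)&(P[...,2]<.1)
    q=P[m];q=q[np.argsort(q[:,0])];print('hdl',len(q),(q[::max(1,len(q)//14)]*1000).round().astype(int).tolist())
E
```

```text
scene 65 [[596, -357, 70], [608, -354, 72], [605, -358, 73], [604, -356, 73], [588, -357, 74], [608, -351, 74], [588, -353, 75], [595, -352, 75], [614, -356, 75], [617, -357, 76], [623, -357, 78], [613, -354, 83], [609, -353, 88], [607, -355, 93], [600, -351, 96], [606, -353, 98], [600, -353, 102]]
hdl 67 [[372, -348, 45], [373, -343, 47], [374, -347, 46], [375, -348, 45], [465, -353, 65], [467, -354, 63], [471, -350, 66], [472, -355, 57], [472, -347, 67], [474, -349, 69], [474, -351, 69], [475, -346, 69], [477, -354, 63], [478, -340, 67], [479, -344, 68], [480, -346, 68], [482, -343, 67]]
top 52 [[586, -352, 64], [593, -351, 68], [600, -354, 72], [587, -353, 72], [590, -356, 73], [602, -353, 74], [600, -356, 75], [595, -356, 76], [587, -355, 77], [627, -356, 80], [616, -358, 81], [621, -355, 87], [621, -353, 87], [615, -354, 93], [610, -354, 96], [607, -351, 98], [609, -351, 100], [601, -353, 103]]
hdl 93 [[386, -354, 36], [390, -349, 59], [395, -337, 58], [409, -352, 57], [417, -352, 58], [422, -340, 58], [426, -352, 60], [431, -352, 62], [436, -352, 64], [444, -352, 69], [451, -352, 67], [459, -353, 63], [469, -340, 67], [476, -353, 70], [478, -343, 69], [483, -346, 66]]
```

{"op": "servo_tool", "data": {
  "deltas": [
    [-0.002, -0.002, 0.003, 0],
    [-0.003, -0.003, 0.004, 0],
    [-0.003, -0.003, 0.004, 0]
  ]
}}

```text
time_s: 28.52
tool_pos: [0.4513, -0.3491, 0.0026]
tcp_rot: [2.992, -0.665, 0.027]
force: [-0.1, -1.8, -2.5]
width: 0.182
grip_force: 3.0
```

{"op": "servo_tool", "data": {
  "deltas": [
    [0, 0, 0, 0],
    [0, 0, 0, 0],
    [0, 0, 0, 0],
    [0, 0, 0, 0],
    [0, 0, 0, 0]
  ],
  "hand": 0.05
}}

```text
time_s: 29.15
tool_pos: [0.4519, -0.3495, 0.0035]
tcp_rot: [2.991, -0.668, 0.028]
force: [-0.5, 0.3, -1.2]
width: 0.563
grip_force: 0.0
```

```bash
python3 - <<'E'
from h import *
info()
for n in("scene","top"):
    im,d=shot(n);P=cloud(n,d)
    hsv=cv2.cvtColor(im,cv2.COLOR_RGB2HSV)
    m=(P[...,0]>.49)&(P[...,0]<.68)&(abs(P[...,1]+.343)<.06)&(P[...,2]>.025)&(P[...,2]<.2)
    q=P[m];q=q[np.argsort(q[:,0])];print(n,len(q),(q[::max(1,len(q)//20)]*1000).round().astype(int).tolist())
print(mv([0,0,.1]),mv([0,0,.25]))
E
```

```text
t 29.15 j [-1.19  0.83  2.18  2.01  0.62 -1.57] 
x [0.785 0.022 0.619] y [-0.065 -0.991  0.118] z [ 0.616 -0.133 -0.776] grasp [ 0.4186 -0.3423  0.0455] w 48.9 F [-0.5  0.3 -1.2]
scene 169 [[490, -349, 50], [497, -348, 53], [503, -350, 49], [510, -346, 53], [517, -343, 49], [522, -348, 52], [529, -349, 50], [537, -350, 53], [543, -352, 55], [549, -352, 48], [558, -350, 51], [565, -350, 52], [572, -354, 50], [581, -350, 52], [587, -350, 52], [595, -349, 49], [602, -356, 50], [605, -352, 52], [610, -356, 72], [612, -353, 61], [617, -356, 64], [627, -358, 50]]
top 166 [[491, -347, 59], [494, -350, 49], [501, -348, 53], [506, -346, 48], [514, -351, 49], [521, -348, 54], [527, -347, 42], [534, -349, 52], [541, -351, 53], [551, -349, 55], [559, -352, 49], [567, -355, 50], [574, -352, 54], [580, -355, 50], [587, -355, 51], [595, -350, 54], [600, -351, 51], [606, -351, 45], [610, -351, 75], [616, -353, 63], [625, -353, 55]]
[ 0.0619  0.0118 -0.0776] [ 0.1548  0.0295 -0.1941]
```

{"op": "servo_tool", "data": {
  "deltas": [
    [0, 0, -0.02, 0],
    [0, 0, -0.05, 0],
    [0, 0, -0.09, 0],
    [0.02, 0.01, -0.13, 0],
    [0.06, 0.02, -0.17, 0],
    [0.1, 0.03, -0.2, 0],
    [0.1, 0.03, -0.2, 0],
    [0.1, 0.03, -0.2, 0]
  ]
}}

```text
time_s: 30.25
tool_pos: [0.4056, -0.3508, 0.2258]
tcp_rot: [2.985, -0.669, 0.032]
force: [0.4, -0.1, -0.6]
width: 0.573
grip_force: 0.0
```

```bash
python3 - <<'E'
from h import *
info();guard()
out=[]
for n in("scene","top"):
    im,d=shot(n);P=cloud(n,d)
    hsv=cv2.cvtColor(im,cv2.COLOR_RGB2HSV)
    out.append(cv2.resize((im[110:420,160:460] if n=="scene" else im[60:370,200:500]),(400,413)))
    m=(hsv[...,0]>5)&(hsv[...,0]<20)&(hsv[...,1]>180)&(P[...,2]>.03)&(P[...,2]<.09)&(abs(P[...,1]+.344)<.04)&(P[...,0]>.3)&(P[...,0]<.52)
    q=P[m];print(n,len(q),np.round(cv2.minAreaRect(q[:,:2].astype(np.float32))[0],4) if len(q)>4 else '',q.min(0).round(3),q.max(0).round(3))
    m=(P[...,0]>.595)&(P[...,0]<.68)&(abs(P[...,1]+.343)<.06)&(P[...,2]>.04)&(P[...,2]<.2)
    q=P[m];q=q[np.argsort(q[:,2])];print((q[::max(1,len(q)//8)]*1000).round().astype(int).tolist())
cv2.imwrite("pics/c7.png",np.hstack(out)[...,::-1])
E
```

```text
t 30.25 j [-1.31  0.25  2.1   1.01  0.73 -0.48] 
x [0.784 0.025 0.62 ] y [-0.064 -0.99   0.122] z [ 0.617 -0.136 -0.775] grasp [ 0.3722 -0.3435  0.2677] w 49.9 F [ 0.4 -0.1 -0.6]
top red 16 [1.51 1.51 1.52]
bar pts [[7, 18, -116], [7, 13, -116], [6, 6, -116], [7, 2, -119], [7, -3, -114], [9, -11, -119], [6, -14, -115]]
top yel 12 [1.52 1.52 1.53]
scene red 19 [1.5  1.52 1.54]
bar pts []
scene yel 189 [1.54 1.55 1.57]
scene 446 [ 0.4259 -0.3421] [ 0.37  -0.354  0.042] [ 0.481 -0.332  0.062]
[[608, -356, 48], [621, -355, 50], [614, -353, 52], [598, -355, 52], [616, -354, 53], [616, -357, 60], [606, -353, 68], [601, -354, 75]]
top 82 [ 0.4293 -0.3429] [ 0.375 -0.352  0.049] [ 0.484 -0.334  0.064]
[[601, -351, 46], [631, -354, 48], [605, -353, 50], [597, -353, 51], [628, -354, 54], [619, -353, 62], [618, -355, 65], [615, -354, 70], [609, -353, 77]]
```

View pics/c7.png

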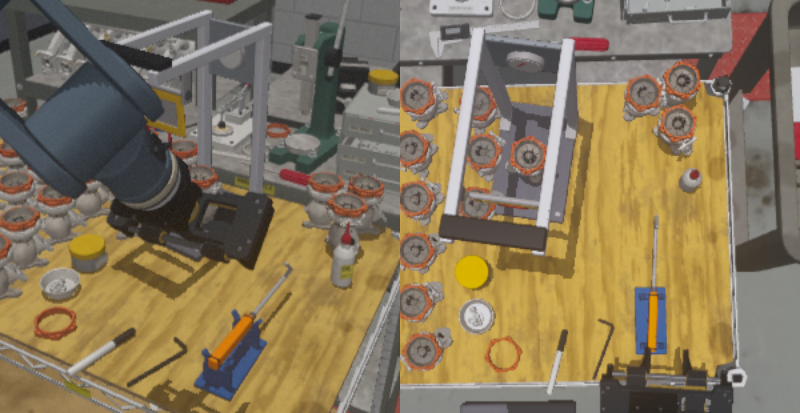

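The pole lies level in its rest (left half near 230,345) with the prong up and the hook pointing away. The guard hangs down (yellow, 172,110), the valve and the loose things are in place, and the arm is clear. I'm handing in.

```bash
python3 -c "
from bench import r
print(r.finish_job())"
```

```text
the job is handed in; nothing more can be done
None
```

The job is handed in at about 30 s: the cameras showed the guard hanging at about 1.52 rad and the pole released in its rest, prong up and hook pointing as before; the hand-in returned no verdict.

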